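Turn a case lid over down the flip ramp and set it against the stop

TASK

The blue case lid lies outside up and has to be worked on from the inside: pick it up, lean it on the steel flip ramp with its lower short edge down at the ramp's toe and its hollow side against the ramp, and let go so that it stands there by itself. Then tip it from behind, over the toe, so that it falls onto its blue face on the green bed, and slide it along until its short end is flush against the dark end stop, wholly on the bed, hollow side up. Leave it lying there and leave the other things on the bench where they are.

Things in the scene. Friction and masses are not known exactly. Their poses are not given: they have to be found in the camera images.
- lid_center (a point): Centre (half-way up) of the loose case lid, a shallow die-cast tray 80 mm long (x), 56 mm wide (y), 12 mm high (z), 60 to 125 g, flat on the table at the start. z points out of the smooth blue outside face, up at the start. The other side is hollow bare aluminium, 8 mm deep, with a 4 mm rim and skin and two 4 mm ribs, as high as the rim, along its length 14 mm either side of the middle. The two ends are alike.
- ramp_toe (a point): Fixed turn-over fixture: middle of the toe edge, where the bed ends below the ramp, at bed height, 12 mm above the table. z up; x level, from the bed toward and up the ramp; y along the toe edge. The flat green bed, 84 mm wide, runs from x = 0 to the stop at x = -118 mm. Behind the edge a 9 mm gap to the ramp face, 7 mm deep, catches the lid's lower end: its end face rests on the edge.
- ramp_end (a point): Middle of the ramp's upper end, on its face, 32 mm above the bed; axes as the toe. The ramp: two steel strips, 5 mm thick, 42 mm wide overall (open over the middle 14 mm), rising toward +x at 45 degrees. Its posts stay within that width, below this end; a 5 mm foot plate lies on the table under it. The lid is wider, so fingers at its long sides pass beside the ramp.
- lean_center (a point): Where the lid's centre comes when it leans on the ramp at 45 degrees, ribs on the strips, low end in the toe gap (axes as the toe). It stays there when let go. Its upper end then stands 20 to 28 mm above the ramp's end; tip it by its upper edge, forward and up along its arc about the toe (a level push may jam it). Past upright it falls onto the bed by itself, rear end near the toe, some 30 mm short of the stop.
- stop_face (a point): Middle of the dark end stop's face that looks along the bed to the ramp, 5 mm above the bed. The stop is rigid, 10 mm high above the bed, 84 mm wide, 8 mm thick. Axes as the toe: x points from the stop to the ramp.
- flux_bottle: Bystander, leave alone: small amber bottle, 28 mm wide, 62 mm high; origin on its underside.
- screwdriver: Bystander, leave alone: screwdriver lying, 170 mm long; origin on its underside.
- wood_file: Bystander, leave alone: hand file with a wooden handle, lying, about 200 mm long; origin on its underside.
- solder_reel: Bystander, leave alone: solder reel lying flat, 52 mm wide, 30 mm high; origin on its underside.
- case_body: Bystander, leave alone: open blue case body, 80 x 56 x 34 mm, hollow side up; origin on its underside.
- pliers: Bystander, leave alone: pliers lying, about 130 mm long; origin on its underside.
- marker: Bystander, leave alone: blue marker lying, 125 mm long, 11 mm thick; origin on its underside.
- lid: The lid as a body; origin at the centre of its rim side, 6 mm from the lid's centre point, axes as there.
- fixture: The fixed turn-over fixture as a body; origin on the table straight below the toe point, axes as there.
Things that resemble listed ones, but are neither listed nor needed, are in the scene too. Of the things like the lid, leave any that is pink, red or turquoise; of the rest the smaller one is meant.

How it is judged:
On the way, in this order (a step that is already met when the one before it is completed fails the run):
1. the lid stands leaning on the ramp, hollow side against it, lower end at the toe, let go (angle between lid_center's own z axis and vertical between 0.6 and 1 rad and contact force between lid and fixture above 0.1 N and contact force between lid and the fingers below 0.05 N and z of lid_center in the frame of ramp_toe between 0.02 and 0.04 m and x of lid_center in the frame of ramp_toe between 0.016 and 0.04 m), for 0.2 s.
2. the lid has tipped over the toe and lies on its blue face on the bed (angle between lid_center's own z axis and vertical above 3.04 rad and y of lid_center in the frame of ramp_toe between -0.014 and 0.014 m and x of lid_center in the frame of ramp_toe between -0.09 and -0.01 m and z of lid_center in the frame of ramp_toe below 0.01 m), for 0.2 s.
At the end, for the whole second after the job is handed in: The lid lies flat (within about 6 degrees) on its blue face on the green bed, hollow side up, not overhanging the bed's sides (centre within 14 mm of the middle line), its end against the stop with a gap of at most 3.5 mm and square to it within 4 degrees, at rest and released (all of step 2 and x of lid_center in the frame of stop_face below 0.0435 m and angle between the x axis of lid_center and the x axis of stop_face, either way round below 0.07 rad and linear speed of lid below 0.02 m/s and contact force between lid and the fingers below 0.05 N); the robot touches nothing.
It fails at once if another loose thing on the bench is shifted by more than 20 mm (distance of any of flux_bottle, screwdriver, wood_file, solder_reel, case_body, pliers, marker from where it was at the start of the episode above 0.02 m).
It also fails if it takes over 56 s, if anything falls off the work surface, if the arm or the gripper's body presses on something with over 40 N, if the wrist force passes 120 N, or if a joint passes its speed limit or range.

ROBOT

A 6-joint arm with a two-finger parallel gripper is mounted at the origin on the work surface. World frame = base frame: x ahead of the robot, y to its left, z up, the work surface at z = 0. Lengths are in m, angles in rad, forces in N, time in s.
With the tool pointing down it reaches from about 0.35 to 0.975 m from the base axis. Payload 4.9 kg.
Tool frame: the origin (TCP) lies at the very end of the fingers, on their centre line; the grasp point (between the pads) lies 19 mm behind it; z points along the fingers, x is the direction in which the jaws open and shut, and the axes are right-handed (so a half turn about z gives the same grasp; the last joint's range is limited). The gripper opens to 85 mm and grips with 20 to 120 N. Pads are 22 mm wide; open, the fingers measure 114 mm over their backs; the gripper's body (76 mm by 85 mm) begins 54 mm behind the grasp point. The pads swing forward as they close: fully open they stand 13 mm farther back than shut.
Start: joints at [1.12, 0.053, 1.613, -0, 1.476, -0.119], TCP at [0.204, 0.591, 0.231] pointing down, gripper open.
Joint ranges: [-3.01, 3.01], [-1.01, 2.22], [0.06, 2.58], [-1.02, 4.17], [0.09, 2.62], [-3.14, 3.14]. Speed limits (rad/s): [2.57, 2.57, 3.14, 3.14, 3.14, 3.14].

INTERFACE

Orientations are given as a unit quaternion [w, x, y, z].
In Python, from plant import * gives the robot as it stands.
- The arm moves only by the shell command python3 -m inch 'ROWS'. ROWS is text: rows parted by semicolons, each of 7 numbers parted by spaces: the shift along the tool's x, y, z in m, then the turn, a rotation vector about the tool's x, y, z in rad, then the closure, from 0 (fully open) to 1 (shut). A call has 1 to 10 rows; each row shifts and turns the commanded pose from where the row before left it, along the tool's axes as they then stand; what a row does not reach is not made up. A row lasts 1/12 s, in which the tool goes at most 41.7 mm and 7.16 degrees, less where a joint would pass 70% of its speed; a pose out of reach is approached as far as the arm can. A call with a gripper value outside its range is refused whole. The fingers move at their own pace and stop on an object; the grip force is fixed at half the most. Time passes only in rows, so rows that do not move let the fingers close. It gives the time, the measured TCP pose, the force and the opening at its end, in the units of the state.
- state(): the state, without advancing time (a new reading comes with each control period).
- grab_frame(name): name is "side" or "top" or "wrist"; returns the picture (480x640x3 uint8, blue, green, red); there is no depth.
- camera_info(name): a dict with "vertical_fov" (degrees; the focal length in pixels is half the picture's height over the tangent of half this angle, whatever the lens; pixels are square), "cx", "cy" (the principal point, pixels), "origin" and "rotation" of the camera in the world. Camera axes: x right, y down, z forward; pixel columns grow to the right and rows downward; lengths in m; the calibration is good to about 2 mm. A picture is of the moment at which its call begins: read the wrist's pose just before it. camera_info takes no time and is no camera call; for the wrist camera it gives the pose at the moment of the call.
- job_done(): hands the job in, once; it reports no verdict.
The state is a dict: "time": time; "joint_pos": joint angles; "joint_vel": joint speeds; "joint_efforts": joint torques, N m; "tool_pos": TCP position; "tool_rot": TCP orientation; "contact_force": force on the tool from outside, world axes, zero at the start; "ft_torque": the same for the moment, N m; "gripper_width": opening from 0.0 (shut) to 1.0 (fully open).
Only numpy, scipy, OpenCV 4.12 (cv2) and the standard library are available. Lean on these libraries where they do the work, as an engineer would, in place of code of your own. Each camera call takes 0.05 s, during which the arm holds its last target.

## Working session

There is one attempt and no reset: what is moved stays moved. The work goes in short steps, Python scripts to look and compute and a shell command to move; the robot and the scene stay as the last step left them, time stands still between calls to the robot, and variables do not carry over. Pictures are saved under pics/ and viewed, and the job is handed in when it is done.

```bash
ls; mkdir -p pics; python3 - <<'E'
from plant import *
import cv2
for n in ["side","top","wrist"]:
    i=camera_info(n); print(n,i)
    cv2.imwrite(f"pics/{n}0.png",grab_frame(n))
print(state())
E
```

```text
pics
side {'vertical_fov': 54.0940730636624, 'cx': 317.4849176696737, 'cy': 246.20514124524848, 'origin': array([ 0.38506312, -0.72320461,  0.78625889]), 'rotation': array([-0.37976871,  0.92041575, -0.08817165,  0.02891944])}
top {'vertical_fov': 44.71752776691297, 'cx': 319.9493835347933, 'cy': 227.63465066644366, 'origin': array([0.27302498, 0.00181755, 1.68055134]), 'rotation': array([-0.04361484,  0.70583023, -0.70533491,  0.04903152])}
wrist {'vertical_fov': 69.62406781429831, 'cx': 318.84227750750284, 'cy': 240.2398215450503, 'origin': array([0.12910927, 0.61682695, 0.37299811]), 'rotation': array([0.12924925, 0.80372673, 0.57357913, 0.09124122])}
{'time': 0.15, 'joint_pos': array([ 1.11995270e+00,  5.32900477e-02,  1.61397811e+00, -1.28489715e-05,
        1.47598650e+00, -1.19007070e-01]), 'joint_vel': array([-1.08300044e-04, -1.74614930e-03, -4.23572677e-03,  1.06399098e-03,
        2.07260021e-03, -1.31064405e-05]), 'joint_efforts': array([ 3.96890380e-05, -3.94240522e+01, -3.70723379e+01, -1.38784508e-04,
        4.55758825e-03,  1.14553436e-05]), 'tool_pos': array([0.20340761, 0.59046302, 0.23029312]), 'tool_rot': array([ 4.04357782e-04,  8.14179913e-01,  5.80612072e-01, -7.26013271e-04]), 'contact_force': array([ 1.03252971,  0.26110138, -0.23083511]), 'ft_torque': array([-0.05069326,  0.00069828, -0.01887667]), 'gripper_width': 0.99815497284371}
```

View pics/side0.png

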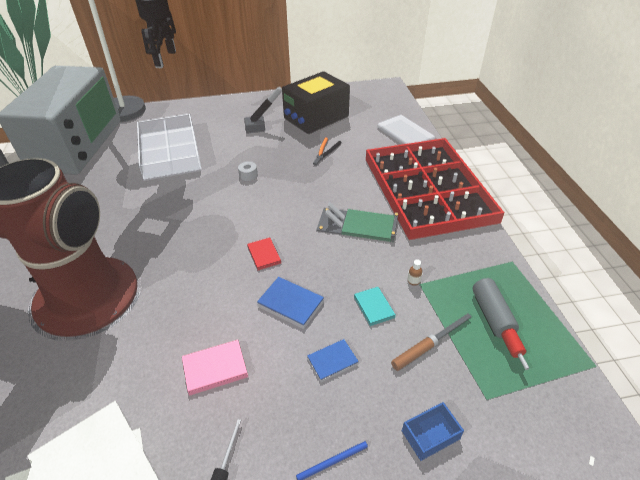

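View pics/top0.png

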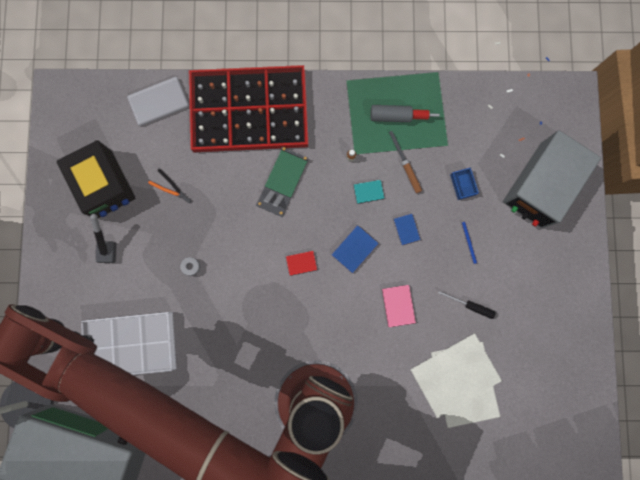

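View pics/wrist0.png

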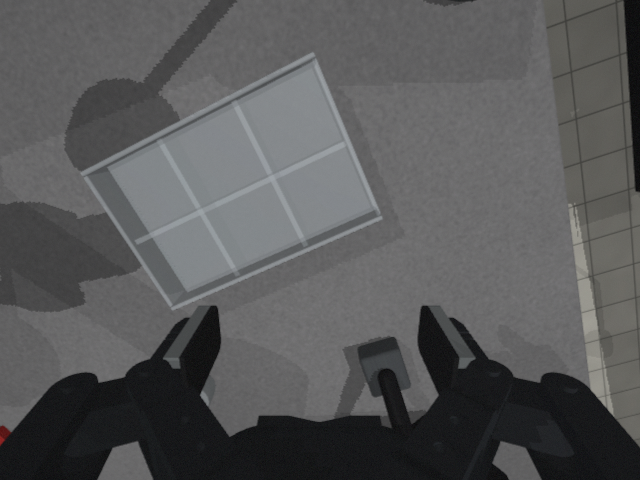

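Side view: the small blue lid is at (333,360) and the big blue decoy at (291,302). The fixture's green bed is at (370,224), with its ramp to the left. Top view: the lid is at (407,229), and the fixture's bed is at (286,172) with the ramp at (272,203). Next I'll measure these.

```bash
cat > h.py <<'E'
from plant import *
import cv2, numpy as np
from scipy.spatial.transform import Rotation as R
def cam(n):
    i=camera_info(n); q=i["rotation"]; f=240/np.tan(np.radians(i["vertical_fov"]/2))
    return f,i["cx"],i["cy"],np.array(i["origin"]),R.from_quat([q[1],q[2],q[3],q[0]]).as_matrix()
def ray(c,uv,z):
    f,cx,cy,o,M=c; uv=np.atleast_2d(np.float64(uv))
    d=np.c_[(uv[:,0]-cx)/f,(uv[:,1]-cy)/f,np.ones(len(uv))]@M.T
    return o+d*((z-o[2])/d[:,2])[:,None]
def proj(c,p):
    f,cx,cy,o,M=c; q=(np.atleast_2d(p)-o)@M
    return np.c_[f*q[:,0]/q[:,2]+cx,f*q[:,1]/q[:,2]+cy]
def tool():
    s=state(); q=s["tool_rot"]; return s["tool_pos"],R.from_quat([q[1],q[2],q[3],q[0]]).as_matrix()
E
python3 - <<'E'
from h import *
for n,b in [("top",(407,229)),("side",(333,360))]:
    im=cv2.imread(f"pics/{n}0.png"); c=cam(n)
    hsv=cv2.cvtColor(im,cv2.COLOR_BGR2HSV)
    for nm,lo,hi,ctr in [("lid",(100,110,50),(125,255,255),b),("bed",(60,60,30),(90,255,255),(286,172) if n=="top" else (370,224))]:
        m=cv2.inRange(hsv,lo,hi)
        for k in cv2.findContours(m,0,2)[0]:
            if cv2.contourArea(k)>100 and cv2.pointPolygonTest(k,ctr,True)>-8:
                r=cv2.minAreaRect(k); bp=cv2.boxPoints(r)
                w=ray(c,bp,.012); print(n,nm,r,"\n",bp.round(1).tolist(),"\n",w.round(4).tolist(),np.linalg.norm(np.diff(w,axis=0),axis=1).round(4),w.mean(0).round(4))
    x,y=(240,140) if n=="top" else (310,190)
    w,h=(80,80) if n=="top" else (100,60)
    cv2.imwrite(f"pics/{n}crop.png",cv2.resize(im[y:y+h,x:x+w],None,fx=7,fy=7,interpolation=cv2.INTER_CUBIC))
E
```

```text
top lid ((406.6188659667969, 228.88650512695312), (27.0559024810791, 18.895017623901367), 72.89727020263672) 
 [[393.6000061035156, 218.6999969482422], [411.70001220703125, 213.1999969482422], [419.6000061035156, 239.0], [401.6000061035156, 244.60000610351562]] 
 [[0.5193, -0.2241, 0.012], [0.5356, -0.2767, 0.012], [0.4603, -0.2981, 0.012], [0.4441, -0.2458, 0.012]] [0.0551 0.0783 0.0548] [ 0.4898 -0.2612  0.012 ]
top bed ((285.626708984375, 173.42123413085938), (28.138599395751953, 40.304405212402344), 24.443954467773438) 
 [[264.5, 185.89999389648438], [281.20001220703125, 149.3000030517578], [306.79998779296875, 160.89999389648438], [290.1000061035156, 197.60000610351562]] 
 [[0.6152, 0.1505, 0.012], [0.725, 0.1029, 0.012], [0.6901, 0.0276, 0.012], [0.5809, 0.0757, 0.012]] [0.1196 0.083  0.1193] [0.6528 0.0892 0.012 ]
side lid ((332.40936279296875, 358.307373046875), (26.771989822387695, 43.0587272644043), 64.79888153076172) 
 [[307.20001220703125, 355.3999938964844], [346.20001220703125, 337.0], [357.6000061035156, 361.29998779296875], [318.6000061035156, 379.6000061035156]] 
 [[0.4437, -0.2475, 0.012], [0.5251, -0.2219, 0.012], [0.5338, -0.278, 0.012], [0.4555, -0.301, 0.012]] [0.0853 0.0568 0.0816] [ 0.4895 -0.2621  0.012 ]
side bed ((367.52001953125, 224.35997009277344), (49.49747848510742, 25.45584487915039), 8.13010311126709) 
 [[341.20001220703125, 233.5], [344.79998779296875, 208.3000030517578], [393.79998779296875, 215.3000030517578], [390.20001220703125, 240.5]] 
 [[0.5795, 0.0646, 0.012], [0.6085, 0.1524, 0.012], [0.7212, 0.1024, 0.012], [0.6867, 0.0187, 0.012]] [0.0925 0.1233 0.0906] [0.649  0.0845 0.012 ]
```

View pics/topcrop.png

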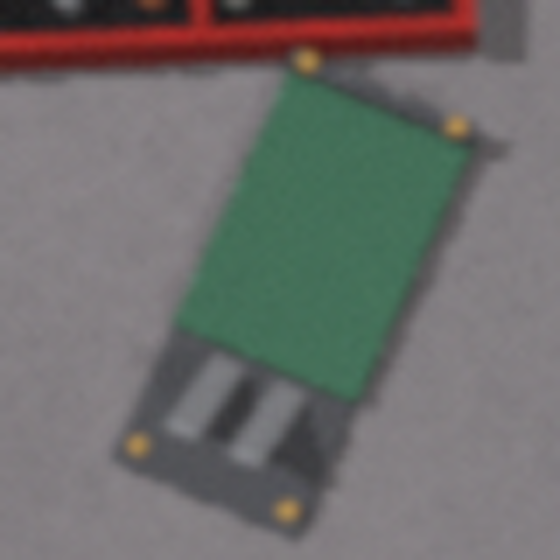

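View pics/sidecrop.png

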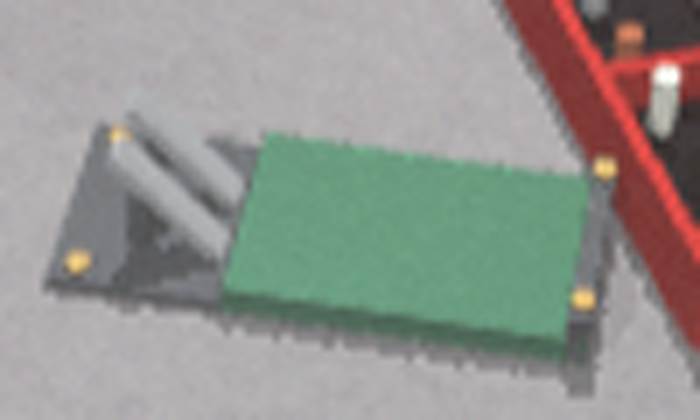

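```bash
python3 -m inch '-.0233 .0325 0 0 0 0 0;-.0233 .0325 0 0 0 0 0;-.0233 .0325 0 0 0 0 0;-.0233 .0325 0 0 0 0 0;-.0233 .0325 0 0 0 0 0;-.0233 .0325 0 0 0 0 0;-.0233 .0325 0 0 0 0 0;-.0233 .0325 0 0 0 0 0;-.0233 .0325 0 0 0 0 0;-.0233 .0325 0 0 0 0 0' ; python3 -m inch '-.0233 .0325 0 0 0 0 0;-.0233 .0325 0 0 0 0 0;-.0233 .0325 0 0 0 0 0;-.0233 .0325 0 0 0 0 0;0 0 0 0 0 0 0;0 0 0 0 0 0 0'; python3 - <<'E'
from h import *
s=state();print(s["joint_pos"],s["tool_pos"]);print(cam("wrist"))
cv2.imwrite("pics/wrist1.png",grab_frame("wrist"))
E
```

```text
time: 0.98
tool_pos: [0.4355, 0.2629, 0.2311]
tool_rot: [-0.0, 0.814, 0.581, 0.0]
contact_force: [0.7, 0.6, -0.2]
gripper_width: 0.997
time: 1.48
tool_pos: [0.528, 0.1326, 0.2308]
tool_rot: [-0.0, 0.815, 0.579, -0.0]
contact_force: [0.6, 2.1, -0.2]
gripper_width: 0.996
[ 1.09216151e-01 -1.39270517e-01  1.79983932e+00  2.54934495e-04
  1.48222355e+00 -1.12605629e+00] [0.52802694 0.13261561 0.23077825]
(np.float64(345.16003187155775), 318.84227750750284, 240.2398215450503, array([0.45396011, 0.15907187, 0.37367503]), array([[ 3.28932923e-01,  8.97365873e-01,  2.94172775e-01],
       [ 9.44353287e-01, -3.12557856e-01, -1.02491245e-01],
       [-2.61339894e-05,  3.11515772e-01, -9.50240982e-01]]))
```

View pics/wrist1.png

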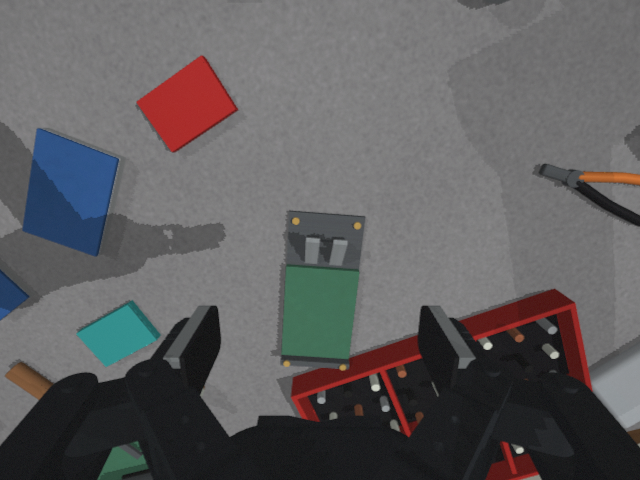

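Wrist view: the fixture's toe edge runs (286,265)–(358,270), with the bed below it, the stop at row ~359 and the ramp strips at (313,250) and (338,252). The red tray sits right behind the stop.

```bash
python3 - <<'E'
from h import *
im=cv2.imread("pics/wrist1.png"); c=cam("wrist")
m=cv2.inRange(cv2.cvtColor(im,cv2.COLOR_BGR2HSV),(60,60,30),(90,255,255)); m[:,:250]=0;m[:,380:]=0
k=max(cv2.findContours(m,0,2)[0],key=cv2.contourArea)
bp=cv2.approxPolyDP(k,5,True)[:,0].astype(float); print(bp.tolist())
w=ray(c,bp,.012);print(w.round(4).tolist())
r=cv2.minAreaRect(k);b=cv2.boxPoints(r);w=ray(c,b,.012);print(r,b.round(1).tolist(),w.round(4).tolist(),np.linalg.norm(np.diff(w,axis=0),axis=1))
e=w[1:]-w[:-1];print(np.degrees(np.arctan2(e[:,1],e[:,0])))
E
```

```text
[[287.0, 264.0], [281.0, 353.0], [348.0, 358.0], [358.0, 270.0]]
[[0.5802, 0.0782, 0.012], [0.6885, 0.0293, 0.012], [0.7225, 0.1053, 0.012], [0.6134, 0.1518, 0.012]]
((319.0583801269531, 311.6827697753906), (72.88572692871094, 90.69749450683594), 4.085616588592529) [[279.5, 354.29998779296875], [285.8999938964844, 263.8999938964844], [358.6000061035156, 269.0], [352.20001220703125, 359.5]] [[0.6897, 0.0269, 0.012], [0.5797, 0.0772, 0.012], [0.6125, 0.1528, 0.012], [0.7264, 0.1095, 0.012]] [0.12098393 0.08248117 0.12177414]
[155.43229102  66.50723784 -20.80695811]
```

```bash
cat >> h.py <<'E'
from scipy.linalg import logm,expm
def Rt(yawx,zdir):
    "tool x at heading yawx(deg), horizontal; zdir tool z"
    x=np.array([np.cos(np.radians(yawx)),np.sin(np.radians(yawx)),0]); z=np.array(zdir,float); z/=np.linalg.norm(z)
    return np.c_[x,np.cross(z,x),z]
def zd(head,tilt):
    h=np.radians(head);t=np.radians(tilt); return [np.sin(t)*np.cos(h),np.sin(t)*np.sin(h),-np.cos(t)]
def plan(p1,R1,N,src=None):
    p0,R0=tool() if src is None else src
    A=np.eye(4);A[:3,:3]=R0;A[:3,3]=p0;B=np.eye(4);B[:3,:3]=R1;B[:3,3]=p1
    T=expm(np.real(logm(np.linalg.inv(A)@B))/N)
    rv=R.from_matrix(T[:3,:3]).as_rotvec()
    print("row",T[:3,3].round(5),rv.round(4),"deg/row",np.degrees(np.linalg.norm(rv)).round(2),"mm",1e3*np.linalg.norm(T[:3,3]))
    M=A.copy();P=[]
    for i in range(N): M=M@T;P.append(M[:3,3].round(3).tolist())
    print("path",P[::max(1,N//4)],P[-1])
E
python3 - <<'E'
from h import *
R1=Rt(106.4,zd(16.4,30)); p1=[.475,-.265,.15]
plan(p1,R1,14)
p0,R0=tool(); print("pure shift/row(11):",(R0.T@(np.array(p1)-p0)/11).round(4)); 
E
```

```text
row [-0.02938 -0.00363  0.00429] [-0.0363  0.0116 -0.0432] deg/row 3.3 mm 29.916031701702543
path [[0.514, 0.107, 0.227], [0.483, 0.025, 0.211], [0.465, -0.061, 0.193], [0.46, -0.149, 0.174], [0.469, -0.236, 0.156]] [0.475, -0.265, 0.15]
pure shift/row(11): [-0.0358  0.0074  0.0073]
```

```bash
python3 -m inch '-.0294 -.0036 .0043 -.0363 .0116 -.0432 0;-.0294 -.0036 .0043 -.0363 .0116 -.0432 0;-.0294 -.0036 .0043 -.0363 .0116 -.0432 0;-.0294 -.0036 .0043 -.0363 .0116 -.0432 0;-.0294 -.0036 .0043 -.0363 .0116 -.0432 0;-.0294 -.0036 .0043 -.0363 .0116 -.0432 0;-.0294 -.0036 .0043 -.0363 .0116 -.0432 0;-.0294 -.0036 .0043 -.0363 .0116 -.0432 0;-.0294 -.0036 .0043 -.0363 .0116 -.0432 0;-.0294 -.0036 .0043 -.0363 .0116 -.0432 0'; python3 -m inch '-.0294 -.0036 .0043 -.0363 .0116 -.0432 0;-.0294 -.0036 .0043 -.0363 .0116 -.0432 0;-.0294 -.0036 .0043 -.0363 .0116 -.0432 0;-.0294 -.0036 .0043 -.0363 .0116 -.0432 0;0 0 0 0 0 0 0;0 0 0 0 0 0 0';python3 - <<'E'
from h import *
s=state();print(s["joint_pos"],s["tool_pos"])
c=cam("wrist"); im=grab_frame("wrist")
cv2.imwrite("pics/wrist2.png",im)
m=cv2.inRange(cv2.cvtColor(im,cv2.COLOR_BGR2HSV),(100,110,50),(125,255,255))
for k in cv2.findContours(m,0,2)[0]:
    if cv2.contourArea(k)<800: continue
    bp=cv2.approxPolyDP(k,6,True)[:,0]; w=ray(c,bp,.012); print(bp.tolist(),w[:,:2].round(4).tolist(),w.mean(0).round(4),cv2.contourArea(k))
E
```

```text
time: 2.37
tool_pos: [0.461, -0.1482, 0.1747]
tool_rot: [0.114, 0.655, 0.732, 0.152]
contact_force: [1.2, -0.4, -0.3]
gripper_width: 0.998
time: 2.87
tool_pos: [0.476, -0.2643, 0.1491]
tool_rot: [0.154, 0.579, 0.773, 0.208]
contact_force: [0.6, 0.7, -0.1]
gripper_width: 0.998
[-0.89016334 -0.25667628  2.10528334  0.53543926  1.13771989 -2.93794724] [ 0.47604117 -0.26431018  0.14914144]
[[55, 189], [35, 216], [82, 273], [139, 274], [150, 248], [119, 190]] [[0.5797, -0.4595], [0.6192, -0.4846], [0.7012, -0.4622], [0.6861, -0.4039], [0.6371, -0.3897], [0.5661, -0.4093]] [ 0.6316 -0.4349  0.012 ] 6978.5
[[276, 106], [285, 197], [348, 197], [357, 107]] [[0.4583, -0.2993], [0.5351, -0.2764], [0.5202, -0.2255], [0.4437, -0.2471]] [ 0.4893 -0.2621  0.012 ] 6655.5
[[638, 52], [445, 139], [473, 209], [631, 150]] [[0.3641, -0.0984], [0.4484, -0.1771], [0.5025, -0.116], [0.4175, -0.039]] [ 0.4331 -0.1076  0.012 ] 16204.5
[[11, 0], [76, 122], [90, 124], [35, 1]] [[0.4397, -0.4478], [0.5088, -0.4299], [0.5077, -0.4209], [0.4366, -0.4356]] [ 0.4732 -0.4335  0.012 ] 2492.5
```

View pics/wrist2.png

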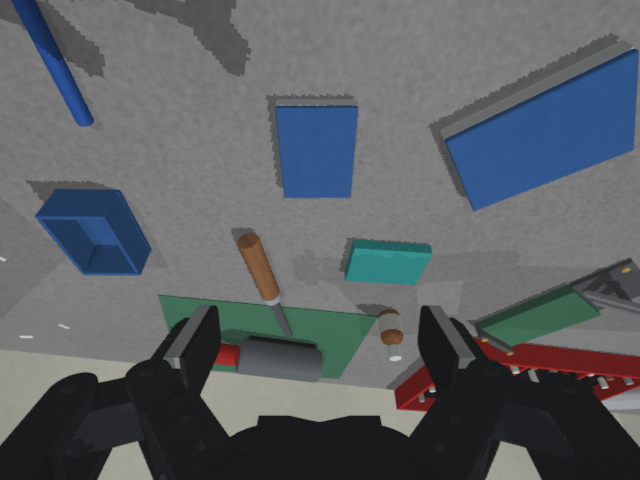

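The lid in the wrist view spans (276,106)–(348,197). Its centre is (0.489, -0.262) at 16.2°, 78–80 x 53–56 mm, and it agrees with the other views.

```bash
python3 - <<'E'
from h import *
plan([.4912,-.2615,.004],Rt(106.2,zd(16.2,30)),7)
E
```

```text
row [-0.00033 -0.00859  0.0191 ] [ 0.0001 -0.0006  0.0006] deg/row 0.05 mm 20.941814845799023
path [[0.478, -0.263, 0.129], [0.481, -0.263, 0.108], [0.483, -0.263, 0.087], [0.485, -0.262, 0.066], [0.487, -0.262, 0.046], [0.489, -0.262, 0.025], [0.491, -0.262, 0.004]] [0.491, -0.262, 0.004]
```

```bash
python3 -m inch '-.0003 -.0086 .0191 0 0 0 0;-.0003 -.0086 .0191 0 0 0 0;-.0003 -.0086 .0191 0 0 0 0;-.0003 -.0086 .0191 0 0 0 0;-.0003 -.0086 .0191 0 0 0 0;-.0003 -.0086 .0191 0 0 0 0;-.0002 -.005 .012 0 0 0 0;0 0 0 0 0 0 0;0 0 0 0 0 0 0';python3 - <<'E'
from h import *
s=state();print(s["joint_pos"],s["tool_pos"],s["contact_force"])
cv2.imwrite("pics/wrist3.png",grab_frame("wrist"))
im=grab_frame("side");cv2.imwrite("pics/side3.png",cv2.resize(im[300:420,260:420],None,fx=5,fy=5,interpolation=2))
E
```

```text
time: 3.67
tool_pos: [0.4911, -0.2606, 0.0126]
tool_rot: [0.155, 0.577, 0.774, 0.208]
contact_force: [-0.0, -0.3, 0.3]
gripper_width: 0.999
[-8.60082633e-01 -1.81053806e-03  2.14306273e+00  6.37566469e-01
  8.77512839e-01 -3.10646039e+00] [ 0.49110012 -0.26064648  0.01264873] [-0.04148033 -0.30944313  0.31711799]
```

View pics/wrist3.png

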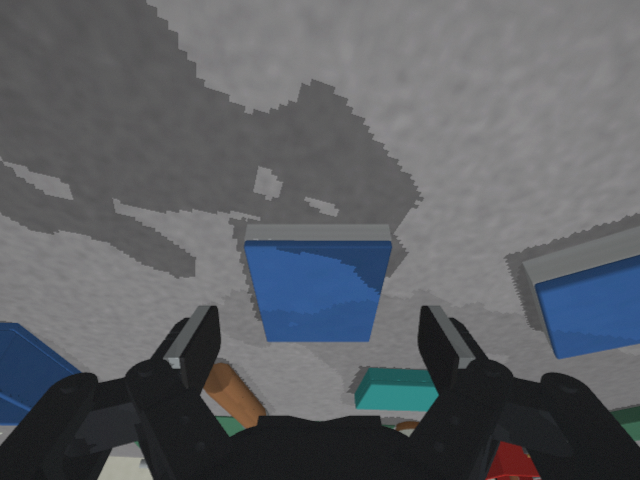

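View pics/side3.png

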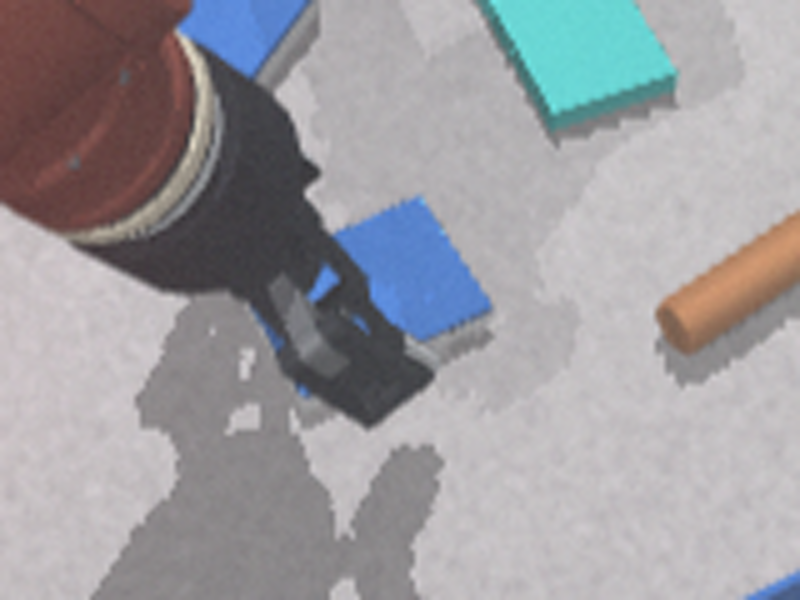

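j6 is near its limit (-3.106), so I'll reduce the tilt to 22° before lowering the last few millimetres.

```bash
python3 - <<'E'
from h import *
plan([.4912,-.2615,.0125],Rt(106.2,zd(16.2,22)),2)
R1=Rt(106.2,zd(16.2,22)); print(R1.T@np.array([0,0,-.0085]))
E
python3 -m inch '-.0004 0 0 .07 0 0 0;-.0004 0 0 .07 0 0 0;0 0 0 0 0 0 0'
python3 - <<'E'
from h import *
s=state();print(s["joint_pos"],s["tool_pos"],s["contact_force"])
plan([.4912,-.2615,.004],Rt(106.2,zd(16.2,22)),1)
E
```

```text
row [ 0.00055 -0.00056  0.0007 ] [ 0.0713 -0.0002  0.0033] deg/row 4.09 mm 1.052014825506953
path [[0.492, -0.262, 0.013], [0.491, -0.262, 0.013]] [0.491, -0.262, 0.013]
[ 0.         -0.00318416  0.00788106]
time: 4.02
tool_pos: [0.494, -0.2648, 0.0163]
tool_rot: [0.118, 0.586, 0.787, 0.152]
contact_force: [-0.1, -0.3, 1.4]
gripper_width: 0.998
[-0.79408025  0.01173864  2.08570733  0.43691678  0.89838331 -2.90530518] [ 0.49397098 -0.26476495  0.01629967] [-0.05072061 -0.25238608  1.3568988 ]
row [ 0.004   -0.00623  0.01071] [0.0035 0.0035 0.0085] deg/row 0.56 mm 13.023829506935328
path [[0.491, -0.261, 0.004]] [0.491, -0.261, 0.004]
```

```bash
python3 -m inch '0 0 0 0 0 0 0;0 0 0 0 0 0 0'
python3 - <<'E'
from h import *
s=state();print(s["joint_pos"],s["tool_pos"],s["contact_force"])
plan([.4912,-.2615,.004],Rt(106.2,zd(16.2,22)),2)
E
```

```text
time: 4.18
tool_pos: [0.4913, -0.2634, 0.0132]
tool_rot: [0.115, 0.587, 0.786, 0.154]
contact_force: [0.3, -0.2, 0.2]
gripper_width: 1.002
[-0.79720182  0.0130869   2.09073997  0.44028423  0.89822827 -2.90914953] [ 0.49125563 -0.26343649  0.01319653] [ 0.34566012 -0.23725402  0.19122945]
row [ 0.00094 -0.0015   0.00435] [ 0.0015 -0.0005  0.0026] deg/row 0.18 mm 4.699182227544295
path [[0.491, -0.262, 0.009], [0.491, -0.262, 0.004]] [0.491, -0.262, 0.004]
```

```bash
python3 -m inch '.0009 -.0015 .0044 .0015 0 .003 0;.0009 -.0015 .0044 .0015 0 .003 0;0 0 0 0 0 0 0;0 0 0 0 0 0 0.4;0 0 0 0 0 0 1;0 0 0 0 0 0 1;0 0 0 0 0 0 1;0 0 0 0 0 0 1;0 0 0 0 0 0 1;0 0 0 0 0 0 1'
python3 - <<'E'
from h import *
s=state();print(s["joint_pos"],s["tool_pos"],s["contact_force"])
cv2.imwrite("pics/wrist4.png",grab_frame("wrist"))
im=grab_frame("side");cv2.imwrite("pics/side4.png",cv2.resize(im[300:420,260:420],None,fx=5,fy=5,interpolation=2))
E
```

```text
time: 5.02
tool_pos: [0.4912, -0.262, 0.0036]
tool_rot: [0.114, 0.59, 0.785, 0.152]
contact_force: [-0.3, -1.3, 2.7]
gripper_width: 0.631
[-0.79298363  0.03020365  2.09265933  0.44063405  0.88018194 -2.90511138] [ 0.49121181 -0.26202657  0.00356249] [-0.33622101 -1.26305726  2.70809234]
```

View pics/wrist4.png

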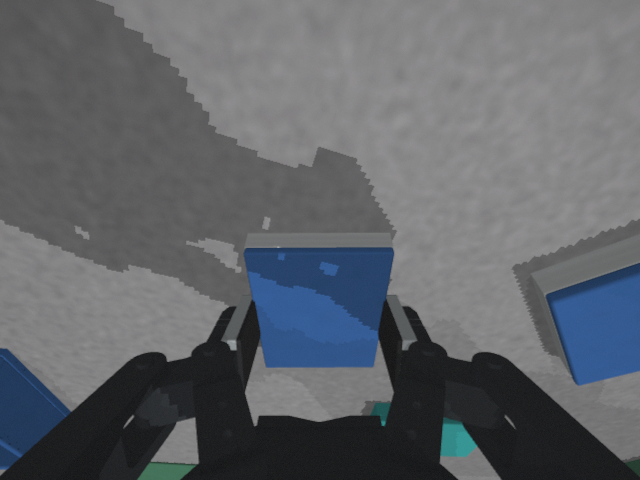

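View pics/side4.png

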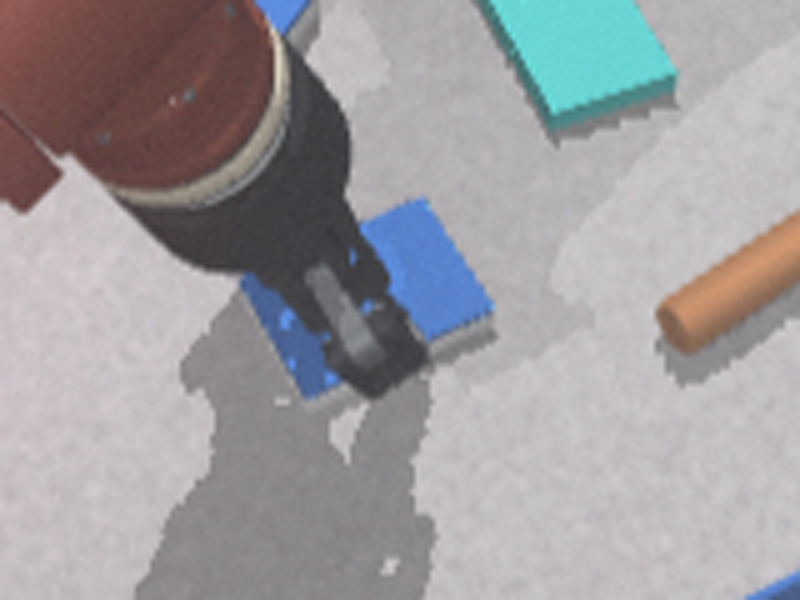

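Grasped: the opening of 0.63 is about 54 mm, and the lid is between the pads. Next I'll lift it and plan the lean pose.

```bash
cat >> h.py <<'E'
XF=np.array([np.cos(np.radians(156.2)),np.sin(np.radians(156.2)),0]); YF=np.array([-XF[1],XF[0],0]); ZF=np.array([0,0,1.])
TOE=np.array([.597,.114,.012])
def fr(p): d=np.array(p)-TOE; return np.array([d@XF,d@YF,d[2]])
def lidR(u,n): u=np.array(u)/np.linalg.norm(u); return np.c_[u,np.cross(n,u),n]
E
python3 - <<'E'
from h import *
p0,R0=tool()
a=np.radians(196.2); L0=lidR([np.cos(a),np.sin(a),0],[0,0,1.])
np.savez("grasp.npz",c=R0.T@(np.array([.4893,-.2621,.006])-p0),A=R0.T@L0)
print("up/row",(R0.T@[0,0,.03]).round(4))
E
python3 -m inch '0 .011 -.028 0 0 0 1;0 .011 -.028 0 0 0 1;0 .011 -.028 0 0 0 1;0 .011 -.028 0 0 0 1;0 .011 -.028 0 0 0 1;0 0 0 0 0 0 1'
python3 - <<'E'
from h import *
s=state();print(s["joint_pos"],s["tool_pos"],s["contact_force"],s["gripper_width"])
g=np.load("grasp.npz")
u=(XF+ZF)/2**.5;n=(ZF-XF)/2**.5
Rl=lidR(u,n)@g["A"].T
for h in [.10,0]:
    pl=TOE+.030*XF+.028*ZF+h*ZF
    p=pl-Rl@g["c"]; print(p, Rl[:,2],Rl[:,0]); plan(p,Rl,16)
E
```

```text
up/row [ 0.      0.0112 -0.0278]
time: 5.62
tool_pos: [0.4928, -0.2646, 0.1611]
tool_rot: [0.119, 0.589, 0.785, 0.152]
contact_force: [0.2, -1.0, 0.5]
gripper_width: 0.629
[-0.7949809  -0.20973516  2.01584076  0.36784338  1.16299448 -2.76702318] [ 0.49277676 -0.26460405  0.16113747] [ 0.17646361 -0.98145388  0.45868653] 0.6288277630243259
[0.56902542 0.12586636 0.13694703] [-0.35843436  0.15889077 -0.91993398] [4.04925656e-01 9.14349599e-01 1.54846501e-04]
row [0.0249  0.00378 0.00272] [0.0476 0.0008 0.0448] deg/row 3.74 mm 25.329784005915926
path [[0.49, -0.239, 0.16], [0.49, -0.138, 0.156], [0.506, -0.038, 0.153], [0.537, 0.058, 0.146]] [0.569, 0.126, 0.137]
[0.56902542 0.12586636 0.03694703] [-0.35843436  0.15889077 -0.91993398] [4.04925656e-01 9.14349599e-01 1.54846501e-04]
row [0.02433 0.00365 0.00912] [0.0476 0.0008 0.0448] deg/row 3.74 mm 26.23638922726128
path [[0.493, -0.239, 0.154], [0.499, -0.139, 0.125], [0.516, -0.039, 0.096], [0.543, 0.057, 0.064]] [0.569, 0.126, 0.037]
```

```bash
python3 -m inch '.0249 .0038 .0027 .0476 .0008 .0448 1;.0249 .0038 .0027 .0476 .0008 .0448 1;.0249 .0038 .0027 .0476 .0008 .0448 1;.0249 .0038 .0027 .0476 .0008 .0448 1;.0249 .0038 .0027 .0476 .0008 .0448 1;.0249 .0038 .0027 .0476 .0008 .0448 1;.0249 .0038 .0027 .0476 .0008 .0448 1;.0249 .0038 .0027 .0476 .0008 .0448 1;0 0 0 0 0 0 1'
python3 -c "
from h import *
s=state();print(s['joint_pos'])"
python3 -m inch '.0249 .0038 .0027 .0476 .0008 .0448 1;.0249 .0038 .0027 .0476 .0008 .0448 1;.0249 .0038 .0027 .0476 .0008 .0448 1;.0249 .0038 .0027 .0476 .0008 .0448 1;.0249 .0038 .0027 .0476 .0008 .0448 1;.0249 .0038 .0027 .0476 .0008 .0448 1;.0249 .0038 .0027 .0476 .0008 .0448 1;.0249 .0038 .0027 .0476 .0008 .0448 1;0 0 0 0 0 0 1;0 0 0 0 0 0 1'
python3 - <<'E'
from h import *
s=state();print(s["joint_pos"])
g=np.load("grasp.npz")
u=(XF+ZF)/2**.5;n=(ZF-XF)/2**.5
Rl=lidR(u,n)@g["A"].T
p,Rc=tool(); print("lid centre in toe frame",fr(p+Rc@g["c"]),"axes",(Rc@g["A"]).round(3).tolist())
plan(TOE+.030*XF+.058*ZF-Rl@g["c"],Rl,3)
cv2.imwrite("pics/wrist5.png",grab_frame("wrist"))
im=grab_frame("side");cv2.imwrite("pics/side5.png",cv2.resize(im[130:260,290:430],None,fx=5,fy=4.6,interpolation=2))
E
```

```text
time: 6.37
tool_pos: [0.4979, -0.0568, 0.1468]
tool_rot: [-0.033, 0.729, 0.684, 0.021]
contact_force: [-0.4, -0.8, -0.4]
gripper_width: 0.63
[-0.30159213 -0.16272915  1.96554401  0.07089876  1.37574166 -1.8242595 ]
time: 7.2
tool_pos: [0.5658, 0.1285, 0.1298]
tool_rot: [-0.174, 0.819, 0.535, -0.112]
contact_force: [-1.1, -0.2, -0.4]
gripper_width: 0.627
[ 0.01213404  0.26608798  1.59098473  0.17116177  1.66565918 -1.16084904]
lid centre in toe frame [ 0.03391902 -0.00109065  0.12086857] axes [[-0.639, -0.402, 0.656], [0.279, -0.916, -0.289], [0.717, -0.002, 0.697]]
row [-0.0004   0.00961  0.01867] [-0.0047 -0.0003  0.0009] deg/row 0.28 mm 21.002713286613247
path [[0.567, 0.128, 0.109], [0.568, 0.127, 0.088], [0.569, 0.126, 0.067]] [0.569, 0.126, 0.067]
```

View pics/wrist5.png

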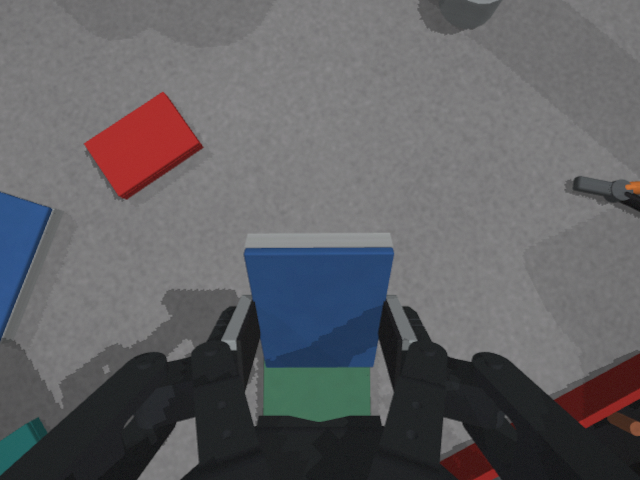

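View pics/side5.png

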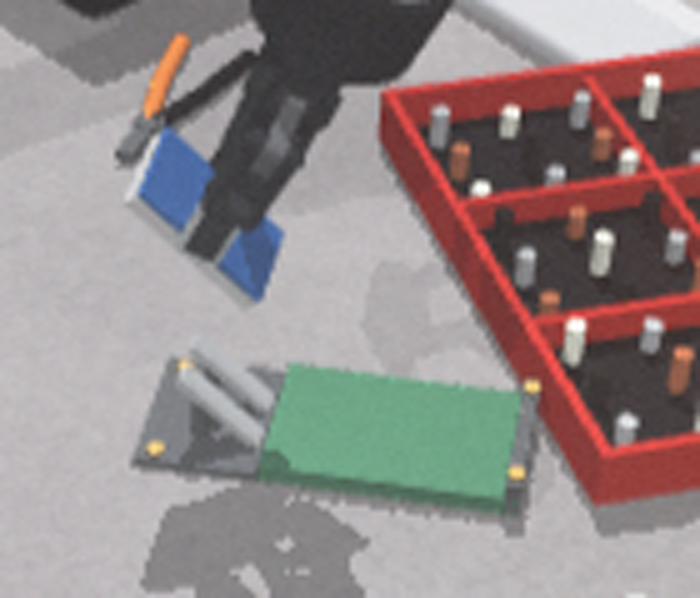

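The lid is held at 45° with its grey rim side facing the ramp, and its place in the hand hasn't changed. The strips sit below it. I'll descend now.

```bash
python3 -m inch '-.0004 .0096 .0187 -.0047 0 .0009 1;-.0004 .0096 .0187 -.0047 0 .0009 1;-.0004 .0096 .0187 -.0047 0 .0009 1;0 0 0 0 0 0 1;0 0 0 0 0 0 1'
cat > chk.py <<'E'
from h import *
import sys
s=state();print(s["joint_pos"].round(3),s["contact_force"].round(1))
g=np.load("grasp.npz")
u=(XF+ZF)/2**.5;n=(ZF-XF)/2**.5
Rl=lidR(u,n)@g["A"].T
p,Rc=tool(); print("lid c toe frame",fr(p+Rc@g["c"]).round(4),"axes",(Rc@g["A"]).round(3).tolist())
x,z,N=float(sys.argv[1]),float(sys.argv[2]),int(sys.argv[3])
plan(TOE+x*XF+z*ZF-Rl@g["c"],Rl,N)
E
python3 chk.py .030 .036 3
```

```text
time: 7.72
tool_pos: [0.5682, 0.125, 0.0686]
tool_rot: [-0.168, 0.822, 0.533, -0.108]
contact_force: [0.6, 0.4, -0.3]
gripper_width: 0.631
[ 0.009  0.33   1.622  0.165  1.559 -1.175] [ 0.6  0.4 -0.3]
lid c toe frame [0.0304 0.0011 0.0596] axes [[-0.646, -0.407, 0.646], [0.287, -0.914, -0.288], [0.707, -0.001, 0.707]]
row [0.00037 0.00321 0.00719] [ 0.     -0.0008 -0.0009] deg/row 0.07 mm 7.885499015513154
path [[0.568, 0.125, 0.061], [0.569, 0.126, 0.053], [0.569, 0.126, 0.045]] [0.569, 0.126, 0.045]
```

```bash
python3 -m inch '.0004 .0032 .0072 0 0 0 1;.0004 .0032 .0072 0 0 0 1;.0004 .0032 .0072 0 0 0 1;0 0 0 0 0 0 1;0 0 0 0 0 0 1'
python3 chk.py .030 .030 2
python3 - <<'E'
from h import *
im=grab_frame("side");cv2.imwrite("pics/side6.png",cv2.resize(im[150:260,300:420],None,fx=5,fy=5,interpolation=2))
E
```

```text
time: 8.13
tool_pos: [0.57, 0.1268, 0.0448]
tool_rot: [-0.168, 0.822, 0.534, -0.108]
contact_force: [0.1, -0.5, -0.7]
gripper_width: 0.628
[ 0.012  0.364  1.624  0.166  1.522 -1.179] [ 0.1 -0.5 -0.7]
lid c toe frame [ 0.0294 -0.0013  0.0359] axes [[-0.648, -0.406, 0.645], [0.286, -0.914, -0.287], [0.706, -0.002, 0.708]]
row [-0.00065  0.0009   0.00282] [ 0.0006 -0.0012 -0.0008] deg/row 0.09 mm 3.0255920198113606
path [[0.57, 0.126, 0.042], [0.569, 0.126, 0.039]] [0.569, 0.126, 0.039]
```

View pics/side6.png

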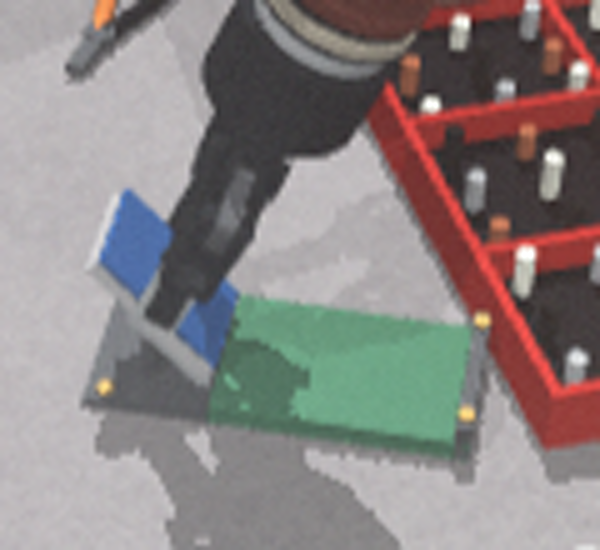

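```bash
python3 -m inch '0 .0008 .0018 0 0 0 1;0 .0008 .0018 0 0 0 1;0 0 0 0 0 0 1'
python3 -m inch '0 .0006 .0014 0 0 0 1;0 .0003 .0009 0 0 0 1;0 0 0 0 0 0 1'; python3 chk.py .0295 .028 1
```

```text
time: 8.43
tool_pos: [0.5705, 0.1268, 0.0412]
tool_rot: [-0.167, 0.822, 0.534, -0.108]
contact_force: [0.2, 0.1, -1.2]
gripper_width: 0.631
time: 8.68
tool_pos: [0.5703, 0.1268, 0.0387]
tool_rot: [-0.168, 0.822, 0.534, -0.108]
contact_force: [0.1, -0.8, -1.0]
gripper_width: 0.625
[ 0.012  0.372  1.625  0.166  1.512 -1.181] [ 0.1 -0.8 -1. ]
lid c toe frame [ 0.0292 -0.0014  0.0297] axes [[-0.648, -0.406, 0.644], [0.286, -0.914, -0.288], [0.706, -0.002, 0.708]]
row [-0.00137  0.00041  0.0017 ] [ 0.0019 -0.0027 -0.0016] deg/row 0.21 mm 2.2274577447729405
path [[0.569, 0.126, 0.037]] [0.569, 0.126, 0.037]
```

```bash
python3 -m inch '0 .0004 .0009 0 0 0 1;0 .0004 .0009 0 0 0 1;0 0 0 0 0 0 1'
python3 -m inch '0 .0004 .0009 0 0 0 1;0 0 0 0 0 0 1';python3 -m inch '0 .0004 .0009 0 0 0 1;0 0 0 0 0 0 1'; python3 chk.py .0295 .028 1
```

```text
time: 8.93
tool_pos: [0.5712, 0.1267, 0.0376]
tool_rot: [-0.167, 0.822, 0.534, -0.107]
contact_force: [0.5, -0.5, 2.2]
gripper_width: 0.637
time: 9.1
tool_pos: [0.5716, 0.1266, 0.0372]
tool_rot: [-0.167, 0.822, 0.534, -0.107]
contact_force: [1.6, -1.8, 4.6]
gripper_width: 0.629
time: 9.27
tool_pos: [0.572, 0.1265, 0.0367]
tool_rot: [-0.167, 0.822, 0.534, -0.106]
contact_force: [1.2, -0.8, 6.3]
gripper_width: 0.628
[ 0.011  0.376  1.624  0.165  1.507 -1.182] [ 1.2 -0.8  6.3]
lid c toe frame [ 0.0275 -0.0018  0.0277] axes [[-0.65, -0.406, 0.642], [0.287, -0.914, -0.288], [0.704, -0.003, 0.711]]
row [-0.00184 -0.00191  0.00052] [ 0.005  -0.0038 -0.0012] deg/row 0.37 mm 2.7037022015663488
path [[0.569, 0.126, 0.037]] [0.569, 0.126, 0.037]
```

Contact came at lid centre (27.5, -1.8, 27.7) mm in the toe frame, within a millimetre of where I computed the lean. Releasing.

```bash
python3 -m inch '0 0 0 0 0 0 .3;0 0 0 0 0 0 .2;0 0 0 0 0 0 .1;0 0 0 0 0 0 0;0 0 0 0 0 0 0;0 0 0 0 0 0 0;0 0 0 0 0 0 0;0 0 0 0 0 0 0'
python3 - <<'E'
from h import *
cv2.imwrite("pics/wrist7.png",grab_frame("wrist"))
im=grab_frame("side");cv2.imwrite("pics/side7.png",cv2.resize(im[150:260,300:420],None,fx=5,fy=5,interpolation=2))
E
```

```text
time: 9.93
tool_pos: [0.5705, 0.1268, 0.0349]
tool_rot: [-0.168, 0.822, 0.534, -0.107]
contact_force: [-0.1, -0.9, 0.3]
gripper_width: 0.999
```

View pics/side7.png

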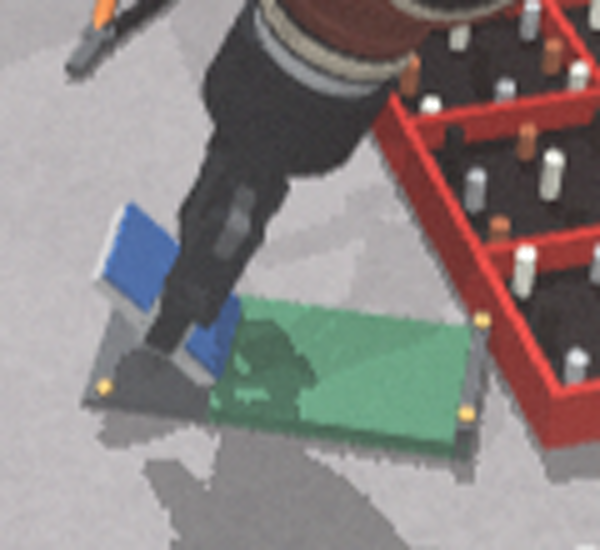

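View pics/wrist7.png

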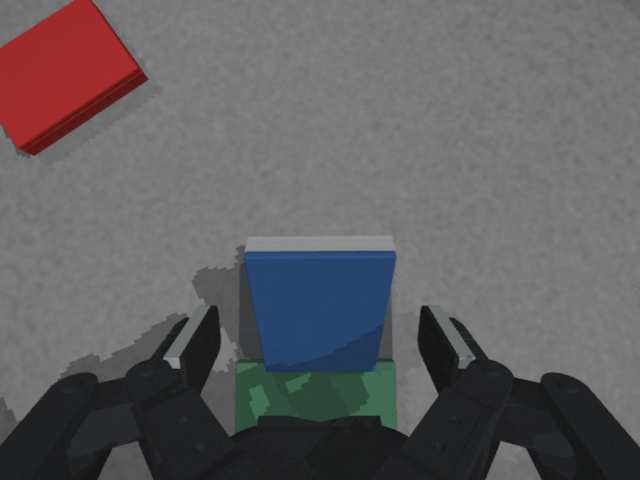

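The lid stands alone on the ramp with both fingers clear of it. I'll back out and go round behind, with the gripper closed.

```bash
python3 -m inch '0 0 -.02 0 0 0 0;0 0 -.03 0 0 0 0;0 0 -.035 0 0 0 0;0 0 -.035 0 0 0 0;0 0 0 0 0 0 .5;0 0 0 0 0 0 1'
cat > tip.py <<'E'
from h import *
import sys
# lever: tool at lid angle a(deg), tip s along lid, gap d below rim face ; usage a s d N [dy]
a,s,d,N=float(sys.argv[1]),float(sys.argv[2]),float(sys.argv[3]),int(sys.argv[4])
def pose(a,s,d,rel=0):
    t=np.radians(a); u=np.cos(t)*XF+np.sin(t)*ZF; n=-np.sin(t)*XF+np.cos(t)*ZF
    p=TOE+s*u-(.00636+.011+d)*n
    return p,np.c_[-YF,n,-u]
p,Rr=pose(a,s,d); 
if __name__=="__main__":
    pt,Rc=tool(); st=state(); print(st["joint_pos"].round(3),st["contact_force"].round(1),"tip f",fr(pt).round(4),"target f",fr(p).round(4))
    plan(p,Rr,N)
E
python3 tip.py 45 .110 .035 14; python3 tip.py 45 .066 .035 14
```

```text
time: 10.53
tool_pos: [0.6155, 0.1072, 0.1487]
tool_rot: [-0.166, 0.822, 0.534, -0.105]
contact_force: [-0.5, 0.3, -0.7]
gripper_width: 0.75
[-0.017  0.336  1.467  0.157  1.701 -1.177] [-0.5  0.3 -0.7] tip f [-0.0197 -0.0012  0.1367] target f [ 0.1148 -0.      0.0408]
row [-0.00013 -0.01118  0.00562] [-0.0843 -0.0003 -0.0004] deg/row 4.83 mm 12.513311133423903
path [[0.604, 0.112, 0.148], [0.571, 0.127, 0.139], [0.54, 0.14, 0.121], [0.515, 0.151, 0.096], [0.497, 0.158, 0.064]] [0.492, 0.16, 0.053]
[-0.017  0.336  1.467  0.157  1.701 -1.177] [-0.5  0.3 -0.7] tip f [-0.0197 -0.0012  0.1367] target f [ 0.0837 -0.      0.0096]
row [-0.00013 -0.00921  0.00831] [-0.0843 -0.0003 -0.0004] deg/row 4.83 mm 12.406071837950432
path [[0.605, 0.112, 0.145], [0.575, 0.125, 0.126], [0.55, 0.135, 0.101], [0.532, 0.143, 0.069], [0.522, 0.147, 0.034]] [0.52, 0.148, 0.022]
```

```bash
python3 -m inch '-.0001 -.0112 .0056 -.0843 0 0 1;-.0001 -.0112 .0056 -.0843 0 0 1;-.0001 -.0112 .0056 -.0843 0 0 1;-.0001 -.0112 .0056 -.0843 0 0 1;-.0001 -.0112 .0056 -.0843 0 0 1;-.0001 -.0112 .0056 -.0843 0 0 1;-.0001 -.0112 .0056 -.0843 0 0 1'
python3 -m inch '-.0001 -.0112 .0056 -.0843 0 0 1;-.0001 -.0112 .0056 -.0843 0 0 1;-.0001 -.0112 .0056 -.0843 0 0 1;-.0001 -.0112 .0056 -.0843 0 0 1;-.0001 -.0112 .0056 -.0843 0 0 1;-.0001 -.0112 .0056 -.0843 0 0 1;-.0001 -.0112 .0056 -.0843 0 0 1;0 0 0 0 0 0 1;0 0 0 0 0 0 1'
python3 tip.py 45 .066 .010 4
python3 - <<'E'
from h import *
cv2.imwrite("pics/wrist8.png",grab_frame("wrist"))
im=grab_frame("side");cv2.imwrite("pics/side8.png",cv2.resize(im[150:260,280:420],None,fx=5,fy=5,interpolation=2))
E
```

```text
time: 11.12
tool_pos: [0.5362, 0.1405, 0.1171]
tool_rot: [0.08, 0.835, 0.542, 0.053]
contact_force: [0.5, -0.1, -0.5]
gripper_width: -0.003
time: 11.87
tool_pos: [0.4867, 0.1606, 0.0485]
tool_rot: [0.314, 0.777, 0.506, 0.202]
contact_force: [0.1, -0.3, -0.7]
gripper_width: 0.0
[ 0.468 -0.187  2.322 -0.96   0.717 -0.026] [ 0.1 -0.3 -0.7] tip f [0.1197 0.0019 0.0365] target f [ 0.066  -0.      0.0273]
row [0.0005  0.00801 0.01102] [-0.0051  0.0012  0.0002] deg/row 0.3 mm 13.632472325648147
path [[0.499, 0.156, 0.046], [0.512, 0.151, 0.044], [0.524, 0.146, 0.042], [0.537, 0.141, 0.039]] [0.537, 0.141, 0.039]
```

View pics/wrist8.png

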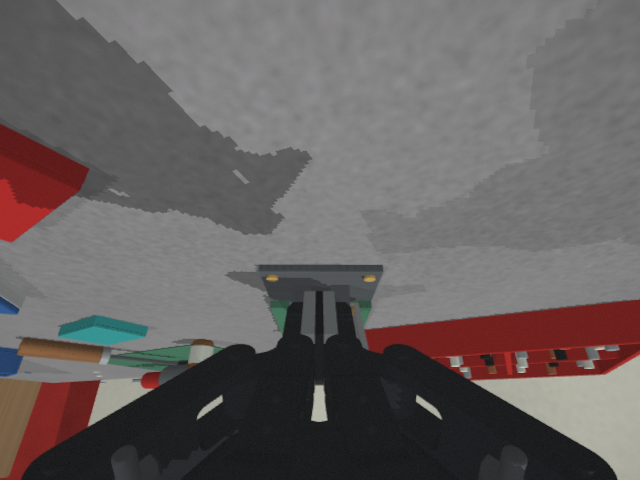

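View pics/side8.png

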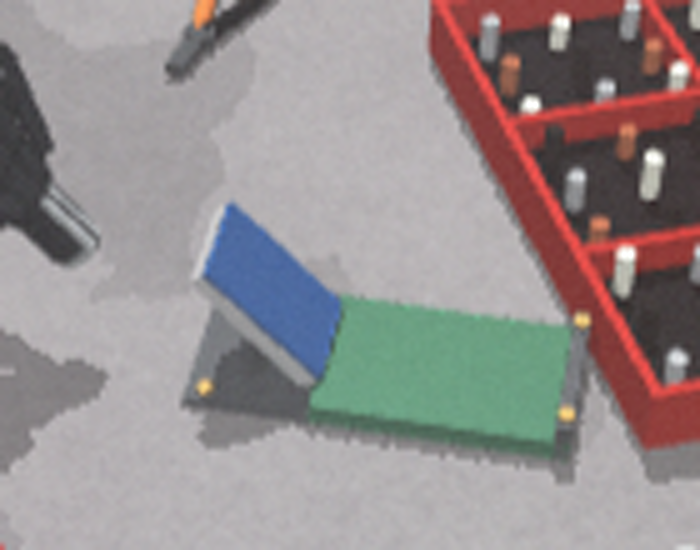

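The lid is leaning freely: its top edge runs (205,270)–(230,205) in the zoom and its low end sits at the toe. j4 is near its limit at a 45° tilt, so I'll use a steeper tool, 25° off vertical, against the upper edge.

```bash
cat > tip.py <<'E'
from h import *
import sys
# a lid angle, tilt of tool from vertical (pointing to bed), gap d, N rows, l tip overlap
def pose(a,tilt,d,l=.015):
    t=np.radians(a); u=np.cos(t)*XF+np.sin(t)*ZF; n=-np.sin(t)*XF+np.cos(t)*ZF
    K=TOE+.080*u-.00636*n
    b=np.radians(tilt); z=-np.sin(b)*XF-np.cos(b)*ZF; y=-np.cos(b)*XF+np.sin(b)*ZF
    return K+l*z-(.011+d)*y,np.c_[-YF,y,z]
if __name__=="__main__":
    a,ti,d,N=[float(v) for v in sys.argv[1:5]]
    p,Rr=pose(a,ti,d)
    pt,Rc=tool(); st=state(); print(st["joint_pos"].round(3),st["contact_force"].round(1),"tip f",fr(pt).round(4),"target f",fr(p).round(4))
    plan(p,Rr,int(N))
E
python3 tip.py 45 25 .03 5
```

```text
[ 0.466 -0.189  2.316 -0.961  0.717 -0.025] [ 0.5  0.1 -0.2] tip f [ 1.168e-01 -1.000e-04  4.050e-02] target f [ 0.0919 -0.      0.0211]
row [-1.00e-05  1.71e-03  6.10e-03] [ 0.0667  0.0003 -0.001 ] deg/row 3.82 mm 6.331477090953382
path [[0.495, 0.159, 0.049], [0.5, 0.157, 0.046], [0.505, 0.155, 0.042], [0.509, 0.153, 0.038], [0.513, 0.151, 0.033]] [0.513, 0.151, 0.033]
```

```bash
python3 -m inch '0 .0017 .0061 .0667 0 -.001 1;0 .0017 .0061 .0667 0 -.001 1;0 .0017 .0061 .0667 0 -.001 1;0 .0017 .0061 .0667 0 -.001 1;0 .0017 .0061 .0667 0 -.001 1;0 0 0 0 0 0 1;0 0 0 0 0 0 1'
python3 tip.py 45 25 .004 3
```

```text
time: 12.55
tool_pos: [0.5147, 0.1503, 0.0346]
tool_rot: [0.183, 0.819, 0.531, 0.119]
contact_force: [0.0, 1.0, 0.3]
gripper_width: 0.001
[ 0.29  -0.106  2.173 -0.408  0.773 -0.61 ] [0.  1.  0.3] tip f [0.0899 0.     0.0226] target f [ 0.0683 -0.      0.0321]
row [3.00e-05 7.86e-03 1.90e-04] [ 0.0014  0.0002 -0.0013] deg/row 0.11 mm 7.8598647786723985
path [[0.521, 0.147, 0.038], [0.528, 0.144, 0.041], [0.534, 0.142, 0.044]] [0.534, 0.142, 0.044]
```

```bash
python3 -m inch '0 .0079 .0002 0 0 0 1;0 .0079 .0002 0 0 0 1;0 .0079 .0002 0 0 0 1;0 0 0 0 0 0 1'
python3 tip.py 45 25 .0 1
python3 - <<'E'
from h import *
im=grab_frame("side");cv2.imwrite("pics/side9.png",cv2.resize(im[150:260,280:420],None,fx=5,fy=5,interpolation=2))
import sys; sys.argv=['x']
from tip import pose
# arc plan rows from each angle step
prev=pose(45,25,0)
for a in range(51,112,6):
    cur=pose(a,max(-8,25*(90-a)/45),0)
    print(a,end=" ");plan(cur[0],cur[1],1,src=prev);prev=cur
E
```

```text
time: 12.88
tool_pos: [0.5338, 0.1421, 0.0434]
tool_rot: [0.183, 0.818, 0.533, 0.119]
contact_force: [-0.2, -0.1, -0.5]
gripper_width: 0.005
[ 0.261 -0.087  2.138 -0.39   0.779 -0.657] [-0.2 -0.1 -0.5] tip f [ 0.0692 -0.0003  0.0314] target f [ 0.0647 -0.      0.0338]
row [-0.00025  0.00507 -0.00028] [ 0.0034  0.0005 -0.0008] deg/row 0.2 mm 5.087572468300176
path [[0.538, 0.14, 0.046]] [0.538, 0.14, 0.046]
51 row [ 0.       0.00696 -0.00375] [ 0.0582 -0.     -0.    ] deg/row 3.33 mm 7.905581823795672
path [[0.542, 0.138, 0.052]] [0.542, 0.138, 0.052]
57 row [-0.       0.00709 -0.00338] [ 0.0582 -0.     -0.    ] deg/row 3.33 mm 7.860010167013863
path [[0.547, 0.136, 0.058]] [0.547, 0.136, 0.058]
63 row [ 0.       0.00721 -0.00301] [ 0.0582  0.     -0.    ] deg/row 3.33 mm 7.81555203597884
path [[0.552, 0.134, 0.063]] [0.552, 0.134, 0.063]
69 row [-0.       0.00731 -0.00263] [ 0.0582 -0.     -0.    ] deg/row 3.33 mm 7.772323637173234
path [[0.558, 0.131, 0.067]] [0.558, 0.131, 0.067]
75 row [ 0.       0.0074  -0.00225] [ 0.0582  0.     -0.    ] deg/row 3.33 mm 7.73043999344069
path [[0
[... 206 characters left out ...]
  0.00751 -0.00148] [ 0.0582  0.     -0.    ] deg/row 3.33 mm 7.651158537407295
path [[0.578, 0.123, 0.076]] [0.578, 0.123, 0.076]
93 row [-0.       0.00754 -0.00109] [ 0.0582 -0.      0.    ] deg/row 3.33 mm 7.613980875869283
path [[0.585, 0.119, 0.078]] [0.585, 0.119, 0.078]
99 row [ 0.       0.00755 -0.0007 ] [0.0582 0.     0.    ] deg/row 3.33 mm 7.578587320461629
path [[0.591, 0.116, 0.078]] [0.591, 0.116, 0.078]
105 row [ 0.       0.00762 -0.00024] [ 0.0524 -0.     -0.    ] deg/row 3.0 mm 7.626170144836967
path [[0.598, 0.113, 0.078]] [0.598, 0.113, 0.078]
111 row [-0.       0.00836  0.0008 ] [ 0. -0. -0.] deg/row 0.0 mm 8.40017342489574
path [[0.606, 0.11, 0.076]] [0.606, 0.11, 0.076]
```

View pics/side9.png

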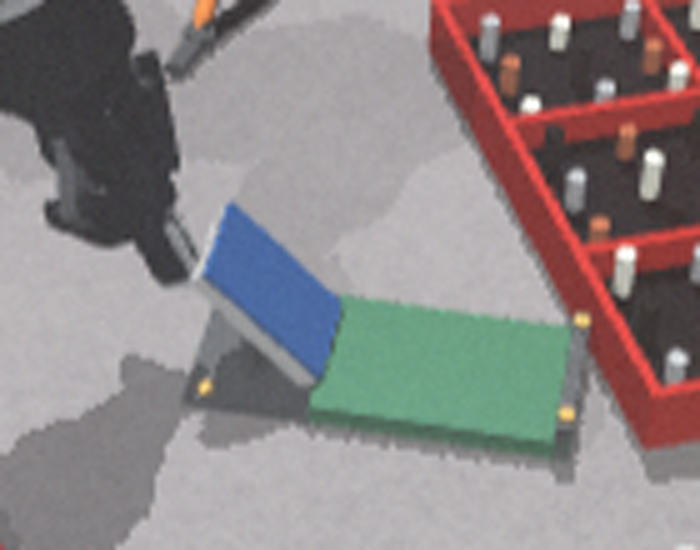

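```bash
python3 -m inch '0 .005 -.0003 .003 0 0 1;0 .0035 -.0019 .0291 0 0 1;0 .0035 -.0019 .0291 0 0 1;0 .0035 -.0017 .0291 0 0 1;0 .0035 -.0017 .0291 0 0 1;0 .0036 -.0015 .0291 0 0 1;0 .0036 -.0015 .0291 0 0 1'
python3 tip.py 63 15 0 1
python3 - <<'E'
from h import *
im=grab_frame("side");cv2.imwrite("pics/side10.png",cv2.resize(im[150:260,280:420],None,fx=5,fy=5,interpolation=2))
E
```

```text
time: 13.52
tool_pos: [0.5508, 0.134, 0.0613]
tool_rot: [0.108, 0.831, 0.541, 0.069]
contact_force: [-0.2, 0.4, -0.3]
gripper_width: -0.002
[ 0.179 -0.031  2.015 -0.178  0.951 -0.888] [-0.2  0.4 -0.3] tip f [0.0504 0.0004 0.0493] target f [0.0487 0.     0.0511]
row [ 0.0004   0.00203 -0.00133] [-0.0041  0.0017 -0.    ] deg/row 0.25 mm 2.46045233209099
path [[0.552, 0.134, 0.063]] [0.552, 0.134, 0.063]
```

View pics/side10.png

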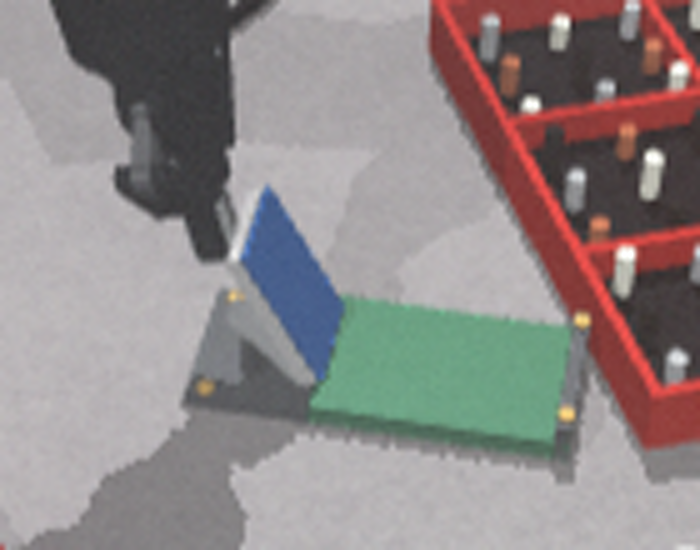

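The lid is rising around the toe as planned, and its low end hasn't moved. Continuing.

```bash
python3 -m inch '0 .0037 -.0013 .0291 0 0 1;0 .0037 -.0013 .0291 0 0 1;0 .0037 -.0011 .0291 0 0 1;0 .0037 -.0011 .0291 0 0 1;0 .0037 -.0009 .0291 0 0 1;0 .0037 -.0009 .0291 0 0 1'
python3 tip.py 81 5 0 1
python3 - <<'E'
from h import *
im=grab_frame("side");cv2.imwrite("pics/side11.png",cv2.resize(im[150:260,280:420],None,fx=5,fy=5,interpolation=2))
E
```

```text
time: 14.07
tool_pos: [0.5695, 0.1257, 0.0717]
tool_rot: [0.036, 0.837, 0.545, 0.022]
contact_force: [-0.4, -0.4, 0.5]
gripper_width: -0.002
[ 0.111  0.066  1.882 -0.048  1.123 -1.025] [-0.4 -0.4  0.5] tip f [0.0299 0.0004 0.0597] target f [0.0284 0.     0.0621]
row [ 0.0004   0.00161 -0.0023 ] [-0.0035  0.0018 -0.0004] deg/row 0.23 mm 2.8336571876916716
path [[0.571, 0.125, 0.074]] [0.571, 0.125, 0.074]
```

View pics/side11.png

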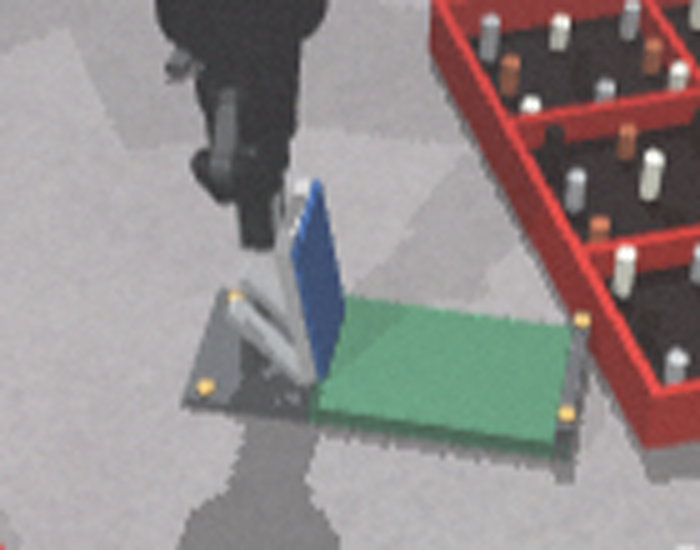

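```bash
python3 -m inch '0 .0037 -.0008 .0291 0 0 1;0 .0037 -.0008 .0291 0 0 1;0 .0038 -.0005 .0291 0 0 1;0 .0038 -.0005 .0291 0 0 1;0 .0038 -.0003 .0291 0 0 1;0 .0038 -.0003 .0291 0 0 1;0 0 0 0 0 0 1;0 0 0 0 0 0 1'
python3 tip.py 99 -5 0 1
python3 - <<'E'
from h import *
im=grab_frame("side");cv2.imwrite("pics/side12.png",cv2.resize(im[150:260,280:420],None,fx=5,fy=5,interpolation=2))
E
```

```text
time: 14.78
tool_pos: [0.5901, 0.1165, 0.0749]
tool_rot: [-0.037, 0.837, 0.545, -0.025]
contact_force: [-0.4, 0.2, 0.4]
gripper_width: 0.004
[ 0.053  0.189  1.74   0.04   1.293 -1.113] [-0.4  0.2  0.4] tip f [0.0073 0.0005 0.0629] target f [ 0.006 -0.     0.066]
row [ 0.00054  0.00103 -0.00326] [-0.0018  0.0019 -0.0015] deg/row 0.17 mm 3.4635214712229114
path [[0.591, 0.116, 0.078]] [0.591, 0.116, 0.078]
```

View pics/side12.png

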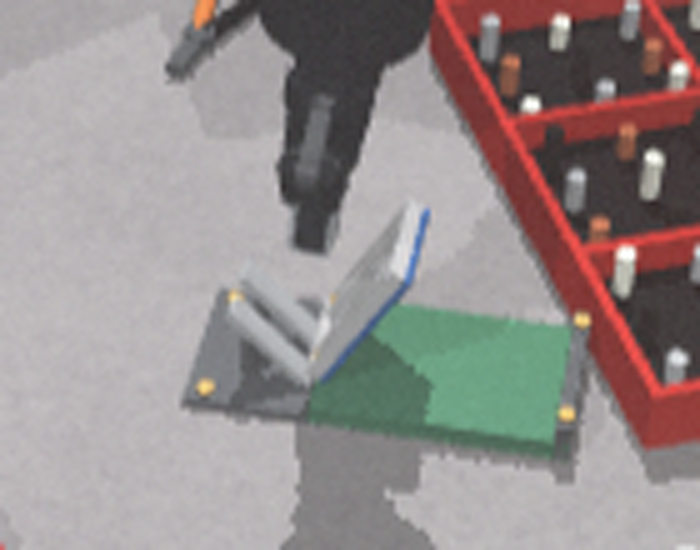

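It has tipped past upright and is falling. I'll back off and let it settle.

```bash
python3 -m inch '0 -.01 -.012 0 0 0 1;0 -.015 -.012 0 0 0 1;0 -.02 -.012 0 0 0 1;0 -.02 -.005 0 0 0 1;0 0 0 0 0 0 1;0 0 0 0 0 0 1'
python3 - <<'E'
from h import *
p,Rc=tool();print(fr(p),state()["joint_pos"])
c=cam("wrist");im=grab_frame("wrist");cv2.imwrite("pics/wrist13.png",im);print(c[3],c[4])
im=grab_frame("side");cv2.imwrite("pics/side13.png",im)
cv2.imwrite("pics/side13z.png",cv2.resize(im[150:260,280:420],None,fx=5,fy=5,interpolation=2))
E
```

```text
time: 15.33
tool_pos: [0.5338, 0.1418, 0.1222]
tool_rot: [-0.036, 0.837, 0.546, -0.024]
contact_force: [0.3, 0.6, -0.1]
gripper_width: 0.001
[6.90235824e-02 1.07314320e-04 1.10239136e-01] [ 0.10312602  0.02063655  1.83575223  0.04335368  1.36236882 -1.063172  ]
[0.47370478 0.16915435 0.27151937] [[ 4.02845262e-01  8.91226244e-01  2.08402201e-01]
 [ 9.15267675e-01 -3.92043717e-01 -9.26650309e-02]
 [-8.82734096e-04  2.28073466e-01 -9.73643526e-01]]
```

View pics/side13z.png

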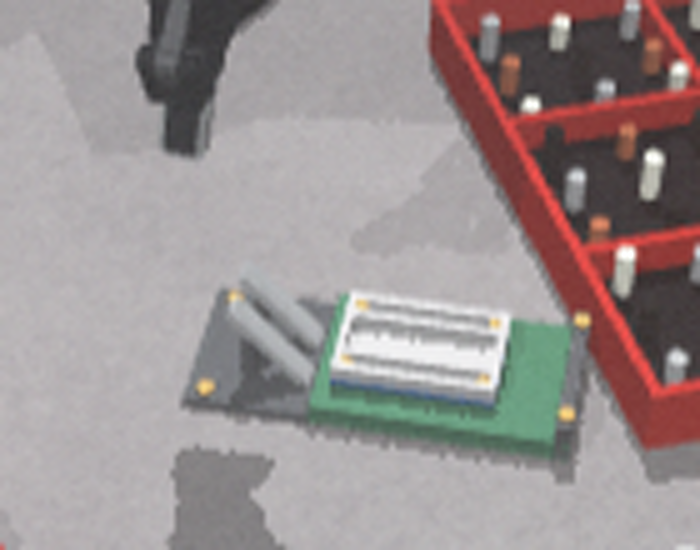

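View pics/wrist13.png

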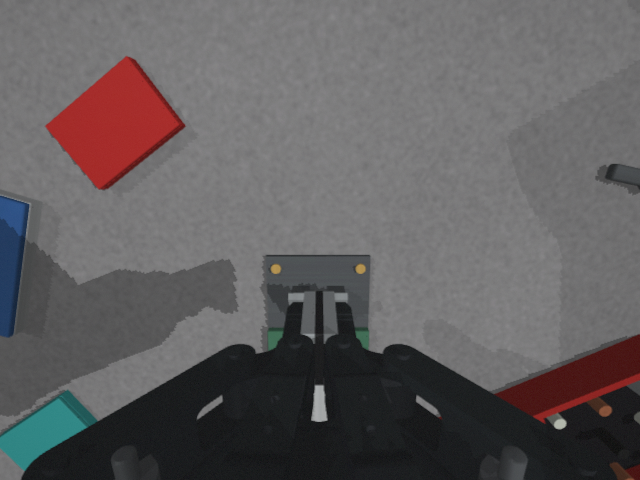

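The lid lies flat on the bed, hollow side up, with its rear end just past the toe. I'll measure it.

```bash
python3 - <<'E'
from h import *
c=cam("side")
im=cv2.imread("pics/side13.png")
hsv=cv2.cvtColor(im,cv2.COLOR_BGR2HSV); m=cv2.inRange(hsv,(0,0,150),(180,60,255)); 
z=np.zeros_like(m);z[205:232,343:385]=m[205:232,343:385]
z=cv2.morphologyEx(z,cv2.MORPH_CLOSE,np.ones((9,9)))
k=max(cv2.findContours(z,0,2)[0],key=cv2.contourArea)
b=cv2.approxPolyDP(cv2.convexHull(k),3,True)[:,0];print(b.tolist(),cv2.contourArea(k))
for q in (b,np.array([[350,292],[511,316],[499,388],[333,372]])/5+[280,150]):
    w=ray(c,q,.024);F=np.array([fr(p) for p in w]);print(F.round(4).tolist(),F.mean(0).round(4))
# check: toe line & stop line in side view, bed corners
for pf in ([0,.042],[0,-.042],[-.118,.042],[-.118,-.042]):
    print(pf,proj(c,TOE+pf[0]*XF+pf[1]*YF).round(1), ((proj(c,TOE+pf[0]*XF+pf[1]*YF)-[280,150])*5).round(0))
E
```

```text
[[384, 205], [378, 229], [346, 225], [343, 205]] 815.5
[[-0.0904, -0.059, 0.012], [-0.088, 0.0311, 0.012], [-0.0116, 0.0335, 0.012], [0.0095, -0.0373, 0.012]] [-0.0451 -0.0079  0.012 ]
[[-0.0099, -0.0282, 0.012], [-0.0901, -0.0272, 0.012], [-0.0915, 0.0254, 0.012], [-0.0126, 0.0311, 0.012]] [-0.051   0.0003  0.012 ]
[0, 0.042] [[340.4 230.3]] [[302. 402.]]
[0, -0.042] [[346.9 208. ]] [[335. 290.]]
[-0.118, 0.042] [[389.6 237.7]] [[548. 438.]]
[-0.118, -0.042] [[393.8 214.6]] [[569. 323.]]
```

```bash
cat > go.py <<'E'
from h import *
import sys
x,y,z,tilt,N=[float(v) for v in sys.argv[1:6]]
b=np.radians(tilt); zz=-np.sin(b)*XF-np.cos(b)*ZF; yy=-np.cos(b)*XF+np.sin(b)*ZF
p,Rc=tool(); st=state(); print("tip f",fr(p).round(4),"front corner",fr(p+.011*Rc[:,1]).round(4),"F",st["contact_force"].round(1),st["joint_pos"].round(2))
plan(TOE+x*XF+y*YF+z*ZF,np.c_[-YF,yy,zz],int(N))
E
python3 go.py .020 0 .045 -12 4
```

```text
tip f [0.0683 0.0004 0.1095] front corner [0.0574 0.0004 0.1085] F [ 0.5 -0.   0.2] [ 0.1   0.02  1.83  0.04  1.36 -1.06]
row [0.00013 0.01414 0.01436] [ 0.03    0.0004 -0.0003] deg/row 1.72 mm 20.156322598441562
path [[0.546, 0.136, 0.106], [0.557, 0.131, 0.09], [0.568, 0.127, 0.074], [0.579, 0.122, 0.057]] [0.579, 0.122, 0.057]
```

```bash
python3 -m inch '.0001 .0141 .0144 .03 0 0 1;.0001 .0141 .0144 .03 0 0 1;.0001 .0141 .0144 .03 0 0 1;.0001 .0141 .0144 .03 0 0 1;0 0 0 0 0 0 1;0 0 0 0 0 0 1'
python3 go.py .007 0 .010 -12 4
```

```text
time: 15.93
tool_pos: [0.578, 0.1213, 0.055]
tool_rot: [-0.088, 0.834, 0.542, -0.059]
contact_force: [0.2, 0.5, 0.0]
gripper_width: 0.001
tip f [0.0204 0.001  0.043 ] front corner [0.0096 0.0011 0.0407] F [0.2 0.5 0. ] [ 0.04  0.26  1.71  0.09  1.37 -1.14]
row [0.00028 0.005   0.00737] [-0.0009  0.0007 -0.0008] deg/row 0.08 mm 8.914497846066803
path [[0.581, 0.12, 0.047], [0.584, 0.119, 0.039], [0.587, 0.118, 0.03], [0.591, 0.117, 0.022]] [0.591, 0.117, 0.022]
```

```bash
python3 -m inch '.0003 .005 .0074 0 0 0 1;.0003 .005 .0074 0 0 0 1;.0002 .005 .0074 0 0 0 1;0 0 0 0 0 0 1'
python3 -m inch '.0002 .005 .0062 0 0 0 1;0 0 0 0 0 0 1;0 0 0 0 0 0 1'
python3 go.py .000 0 .009 -12 2
python3 - <<'E'
from h import *
im=grab_frame("side");cv2.imwrite("pics/side14.png",cv2.resize(im[150:260,280:420],None,fx=5,fy=5,interpolation=2))
E
```

```text
time: 16.27
tool_pos: [0.5872, 0.1186, 0.0309]
tool_rot: [-0.088, 0.833, 0.543, -0.059]
contact_force: [0.1, -0.3, -0.5]
gripper_width: -0.002
time: 16.52
tool_pos: [0.5913, 0.1174, 0.0252]
tool_rot: [-0.087, 0.833, 0.543, -0.058]
contact_force: [-0.7, 0.1, 0.4]
gripper_width: 0.004
tip f [ 0.0066 -0.0008  0.0132] front corner [-0.0041 -0.0008  0.0109] F [-0.7  0.1  0.4] [ 0.03  0.32  1.68  0.09  1.33 -1.15]
row [-0.00041  0.00368  0.00136] [-0.0002  0.0008 -0.0007] deg/row 0.06 mm 3.939606921436064
path [[0.594, 0.116, 0.023], [0.597, 0.114, 0.021]] [0.597, 0.114, 0.021]
```

View pics/side14.png

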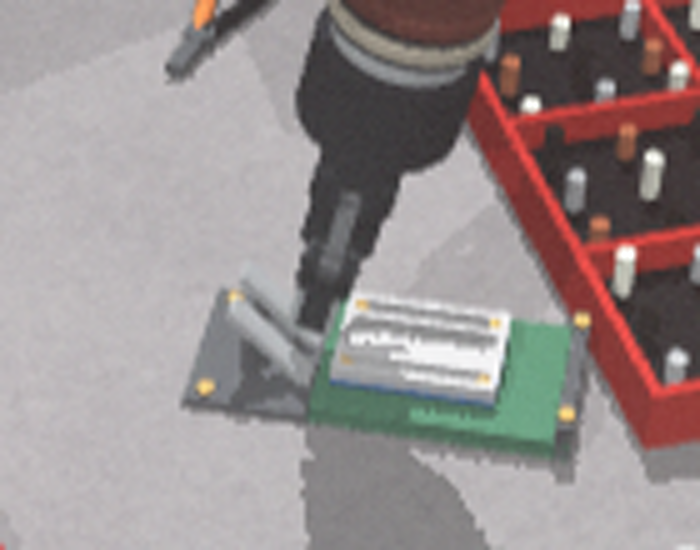

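```bash
python3 -m inch '-.0004 .0005 .0025 0 0 0 1;-.0004 .0005 .0025 0 0 0 1;0 0 0 0 0 0 1'
python3 go.py -.004 0 .007 -12 3
```

```text
time: 16.82
tool_pos: [0.5906, 0.1166, 0.0198]
tool_rot: [-0.087, 0.833, 0.543, -0.058]
contact_force: [-0.3, -0.4, -0.8]
gripper_width: 0.0
tip f [0.0069 0.0002 0.0078] front corner [-0.0039  0.0002  0.0056] F [-0.3 -0.4 -0.8] [ 0.03  0.33  1.69  0.09  1.32 -1.16]
row [ 6.00e-05  3.61e-03 -4.80e-04] [-0.0002  0.0006 -0.0005] deg/row 0.04 mm 3.6461952381920653
path [[0.594, 0.115, 0.02], [0.597, 0.114, 0.019], [0.601, 0.112, 0.019]] [0.601, 0.112, 0.019]
```

```bash
python3 -m inch '0 .0039 -.0008 0 0 0 1;0 .0039 -.0008 0 0 0 1;0 .0039 -.0008 0 0 0 1;0 .0039 -.0008 0 0 0 1;0 .0039 -.0008 0 0 0 1;0 .0039 -.0008 0 0 0 1;0 0 0 0 0 0 1'
python3 go.py -.027 0 .0075 -12 4
python3 - <<'E'
from h import *
im=grab_frame("side");cv2.imwrite("pics/side15.png",cv2.resize(im[150:260,280:420],None,fx=5,fy=5,interpolation=2))
E
```

```text
time: 17.4
tool_pos: [0.6139, 0.1066, 0.0203]
tool_rot: [-0.087, 0.834, 0.542, -0.057]
contact_force: [-0.1, -0.1, 0.3]
gripper_width: 0.001
tip f [-0.0184 -0.0001  0.0083] front corner [-0.0292 -0.      0.0061] F [-0.1 -0.1  0.3] [ 0.01  0.37  1.63  0.09  1.33 -1.17]
row [-1.00e-05  2.14e-03 -2.40e-04] [ 0.0002  0.0002 -0.0004] deg/row 0.03 mm 2.154274979438146
path [[0.616, 0.106, 0.02], [0.618, 0.105, 0.02], [0.62, 0.104, 0.02], [0.622, 0.103, 0.019]] [0.622, 0.103, 0.019]
```

View pics/side15.png

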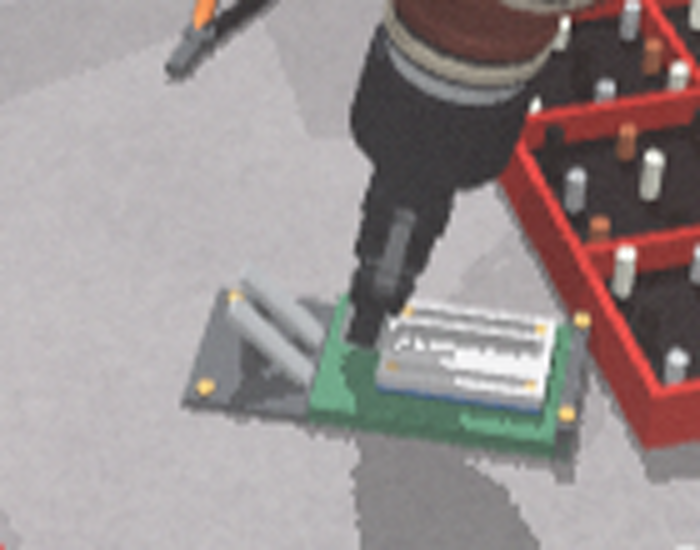

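Sliding straight, with about 8 mm to go. I'll take 2 mm steps until the force shows the stop.

```bash
python3 -m inch '0 .002 -.0004 0 0 0 1;0 .002 -.0004 0 0 0 1;0 .002 -.0004 0 0 0 1;0 0 0 0 0 0 1'
python3 -m inch '0 .0015 -.0003 0 0 0 1;0 0 0 0 0 0 1'
python3 -m inch '0 .001 -.0002 0 0 0 1;0 0 0 0 0 0 1'
python3 go.py -.027 0 .0075 -12 4
```

```text
time: 17.78
tool_pos: [0.6188, 0.1044, 0.0201]
tool_rot: [-0.087, 0.833, 0.543, -0.058]
contact_force: [-0.3, -0.3, 0.4]
gripper_width: -0.0
time: 17.95
tool_pos: [0.62, 0.1039, 0.0201]
tool_rot: [-0.087, 0.833, 0.543, -0.058]
contact_force: [-0.5, 0.4, 0.2]
gripper_width: 0.002
time: 18.12
tool_pos: [0.6209, 0.1035, 0.0201]
tool_rot: [-0.087, 0.833, 0.543, -0.058]
contact_force: [-0.9, 0.5, 0.3]
gripper_width: -0.001
tip f [-0.0261 -0.0001  0.0081] front corner [-0.0369 -0.      0.0058] F [-0.9  0.5  0.3] [ 0.01  0.38  1.61  0.09  1.34 -1.17]
row [-1.0e-05  2.5e-04  9.0e-05] [ 0.      0.0003 -0.0003] deg/row 0.03 mm 0.26503384141050057
path [[0.621, 0.103, 0.02], [0.621, 0.103, 0.02], [0.622, 0.103, 0.02], [0.622, 0.103, 0.02]] [0.622, 0.103, 0.02]
```

```bash
python3 -m inch '0 .001 -.0002 0 0 0 1;0 0 0 0 0 0 1'
python3 -m inch '0 .001 -.0002 0 0 0 1;0 0 0 0 0 0 1'
python3 -m inch '0 .001 -.0002 0 0 0 1;0 0 0 0 0 0 1'
```

```text
time: 18.28
tool_pos: [0.6215, 0.1032, 0.02]
tool_rot: [-0.088, 0.833, 0.543, -0.058]
contact_force: [-1.3, 1.2, 1.9]
gripper_width: -0.0
time: 18.45
tool_pos: [0.6217, 0.1032, 0.02]
tool_rot: [-0.088, 0.833, 0.543, -0.059]
contact_force: [-5.6, 1.6, 3.5]
gripper_width: 0.005
time: 18.62
tool_pos: [0.6218, 0.1032, 0.02]
tool_rot: [-0.089, 0.833, 0.543, -0.059]
contact_force: [-7.0, 3.3, 5.3]
gripper_width: 0.001
```

A firm stop: the force climbed to about 8 N along the bed while the tool stayed put. I'll back off and check.

```bash
python3 -m inch '0 -.003 .0004 0 0 0 1;0 -.003 .0004 0 0 0 1;0 -.004 0 0 0 0 1;0 -.006 -.02 0 0 0 1;0 -.008 -.03 0 0 0 1;0 -.02 -.035 0 0 0 1;0 -.035 -.02 0 0 0 1;0 -.035 -.02 0 0 0 1;0 -.035 -.02 0 0 0 1;0 0 0 0 0 0 1'
python3 -m inch '0 -.035 0 0 0 0 .5;0 -.035 0 -.05 0 0 0;0 -.01 0 -.08 0 0 0;0 0 0 -.08 0 0 0;0 0 0 0 0 0 0;0 0 0 0 0 0 0'
python3 - <<'E'
from h import *
c=cam("wrist");im=grab_frame("wrist");cv2.imwrite("pics/wrist16.png",im)
np.savez("w16.npz",o=c[3],M=c[4])
im=grab_frame("side");cv2.imwrite("pics/side16.png",cv2.resize(im[150:260,280:420],None,fx=5,fy=5,interpolation=2))
E
```

```text
time: 19.45
tool_pos: [0.5176, 0.1514, 0.199]
tool_rot: [-0.085, 0.833, 0.544, -0.053]
contact_force: [1.4, 0.2, 1.0]
gripper_width: 0.001
time: 19.95
tool_pos: [0.4458, 0.1814, 0.2083]
tool_rot: [0.0, 0.838, 0.546, -0.0]
contact_force: [-0.2, -0.8, -0.0]
gripper_width: 0.847
```

View pics/wrist16.png

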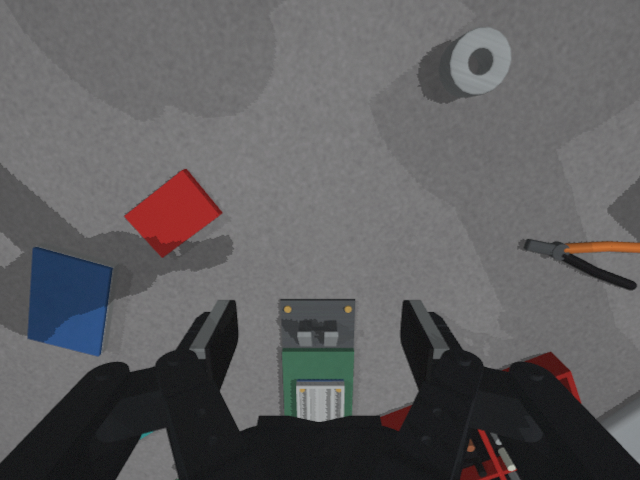

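View pics/side16.png

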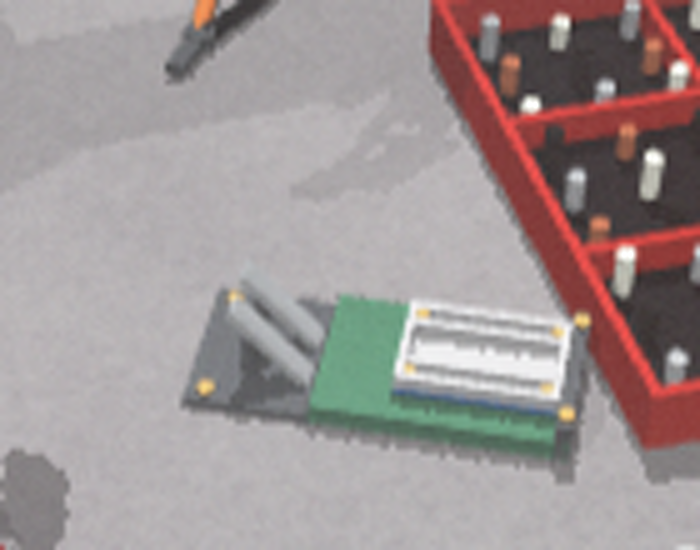

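```bash
python3 - <<'E'
from h import *
w=np.load("w16.npz");c0=cam("wrist");c=(*c0[:3],w["o"],w["M"])
for q,z in [([296.5,381],.024),([344,381],.024),([282,349],.012),([354,349],.012)]:
    print(q,fr(ray(c,q,z)[0]).round(4))
cs=cam("side")
Z=lambda x,y:[x/5+280,y/5+150]
for nm,q,z in [("lid rear far",Z(411,300),.024),("lid front far",Z(574,323),.024),("lid front near",Z(560,396),.024),("lid rear near",Z(396,378),.024),("bed toe far",Z(341,295),.012),("bed toe near",Z(310,415),.012)]:
    print(nm,fr(ray(cs,q,z)[0]).round(4))
cv2.imwrite("pics/top17.png",cv2.resize(grab_frame("top")[140:220,240:330],None,fx=7,fy=7,interpolation=2))
s=state();print(s["time"],s["contact_force"])
E
```

```text
[296.5, 381] [-0.0343  0.0244  0.012 ]
[344, 381] [-0.0342 -0.0303  0.012 ]
[282, 349] [0.0004 0.0412 0.    ]
[354, 349] [ 0.0005 -0.0419  0.    ]
lid rear far [-0.0404 -0.0286  0.012 ]
lid front far [-0.1208 -0.0286  0.012 ]
lid front near [-0.1203  0.0247  0.012 ]
lid rear near [-0.0427  0.0289  0.012 ]
bed toe far [-0.0038 -0.0388  0.    ]
bed toe near [-0.0054  0.0503  0.    ]
20.1 [-0.74433878  0.36899768 -0.05641534]
```

View pics/top17.png

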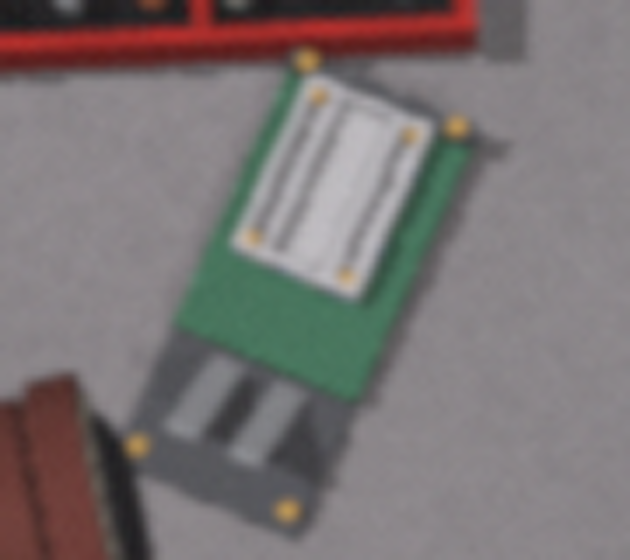

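```bash
python3 - <<'E'
import cv2
im=cv2.imread("pics/wrist16.png");cv2.imwrite("pics/w16z.png",cv2.resize(im[335:425,265:375],None,fx=6,fy=6,interpolation=0))
im=cv2.imread("pics/side16.png");cv2.imwrite("pics/s16z.png",cv2.resize(im[280:480,380:620],None,fx=3,fy=3,interpolation=2))
E
```

```text
(no output)
```

View pics/w16z.png

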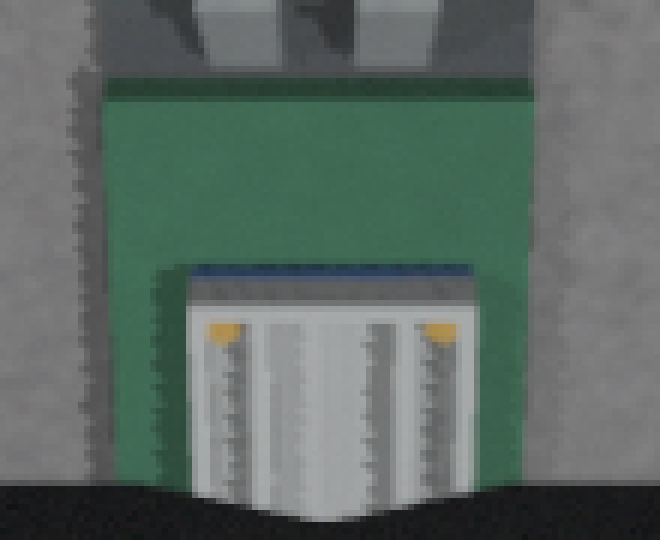

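View pics/s16z.png

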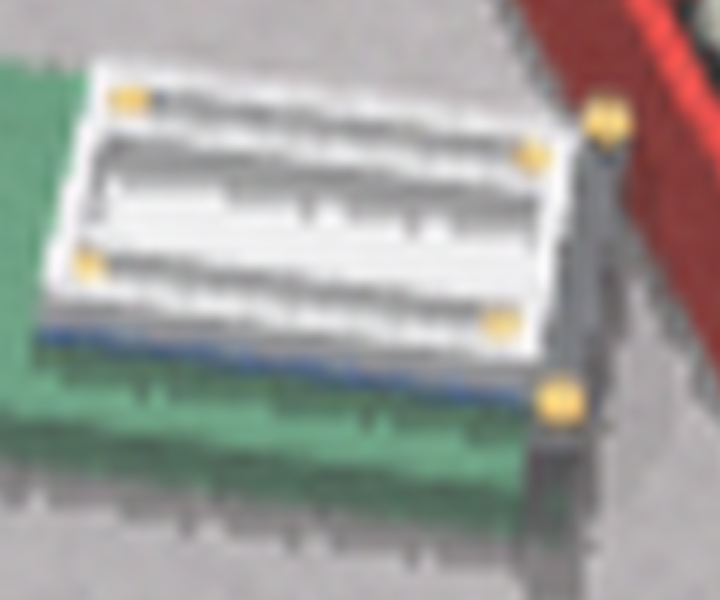

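```bash
python3 - <<'E'
from h import *
w=np.load("w16.npz");c0=cam("wrist");c=(*c0[:3],w["o"],w["M"])
for q,z in [([296.5,379.2],.012),([344,379.2],.012),([296.5,385.7],.024),([344,385.7],.024),([282,351.8],.012),([354,351.8],.012)]:
    print(q,fr(ray(c,q,z)[0]).round(4))
E
```

```text
[296.5, 379.2] [-0.0419  0.0253  0.    ]
[344, 379.2] [-0.0418 -0.0313  0.    ]
[296.5, 385.7] [-0.0409  0.0246  0.012 ]
[344, 385.7] [-0.0408 -0.0305  0.012 ]
[282, 351.8] [-0.0034  0.0414  0.    ]
[354, 351.8] [-0.0033 -0.042   0.    ]
```

The rear end sits 38 mm from the toe, and 118 - 80 = 38, so the gap is about 0. The lid is square and centred within about 3 mm.

```bash
python3 -c "
from plant import *
print(job_done())"
```

```text
the job is handed in; nothing more can be done
None
```

The job is done and handed in at about 20 s on the robot's clock, out of the 56 s allowed. The report gives no verdict.

- **What I did:** I picked up the lid, leaned it on the ramp and let go; it stood there by itself. I then tipped it over the toe from behind by its upper edge, and it fell onto its blue face. Last, I slid it along the bed until the push force climbed to about 8 N with the tool no longer moving, and backed well clear.
- **Position:** In the wrist picture the lid's rear end is 37.5–38.5 mm from the toe edge, which leaves about 0 mm gap at the stop. Its centre is about 3 mm off the middle line.
- **Squareness:** The wrist picture shows the rear end square to the toe edge. The top view suggests about 1.3°, inside the 4° limit.
- **Disagreements:** My first reading of the wrist picture put the rear end at 34.3 mm, which would have meant a gap of about 4 mm. That reading used the wrong edge, and an enlarged picture corrected it. The side camera's positions are off by 3–5 mm; allowing for that, they fit the same result.
- **Not checked:** I saw no bystander being touched or moved in the pictures, but I did not measure their positions again at the end.

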